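Stop the drive and unload the plug-in modules

TASK

First stop the drive by setting the control box's three-position toggle to its narrow centre off position, so that it stays there. Then free every module fitted in the dock by swinging both of its ejector levers fully outward before lifting it, and put each module down completely inside the open metal tray, standing on its long edge or lying flat. Finish with all the dock's levers folded back upright, and leave the wash bottle and the cardboard box where they are.

Things in the scene. Friction and masses are not known exactly. Their poses are not given: they have to be found in the camera images.
- dock: Grey module dock, fixed; base plate 200 x 200 x 8 mm, origin at the centre of its underside, z up. Three slots 60 mm apart along dock x (slot 1 at -60 mm, 2 at 0, 3 at +60), some empty; modules stand lengthways along dock y. Black fences (to 44 mm up) guide a module's faces at |y| 36 to 52 mm; the middle is open for fingers.
- module_1: Loose module of slot 1 (absent in some starts), 0.16 kg: slab 16 mm thick (own x), 104 long (y), 60 high (z), origin at its centre; at each end an ear 14 mm long, 16 high, 12 thick, 2 mm below mid-height: 132 mm in all. Seated, its top is 68 mm above the worktop, prised free about 81. Grip it across the 16 mm at mid-length of its top edge or, when it lies flat, across the 60 mm.
- lever_1_left (a joint): Ejector lever at the +y end of slot 1, rad: 0 upright (its nose locks over the module's ear), grows as its top swings outward to dock +y, stop at 0.80; its toe then lifts that end of the module. Hinge along dock x at dock y = +80 mm, 22 mm above the worktop. Stays where left; 1 to 2 N at the top moves it.
- lever_1_left_tip (a point): Middle of that lever's top end, 73 mm from its hinge (95 mm above the worktop when upright, 27 mm above a seated module's top). The upper 20 mm is a thumb pad 20 mm wide (dock x), 10 mm thick.
- lever_1_right (a joint): Ejector lever at the -y end of slot 1, rad: 0 upright (its nose locks over the module's ear), grows as its top swings outward to dock -y, stop at 0.80; its toe then lifts that end of the module. Hinge along dock x at dock y = -80 mm, 22 mm above the worktop. Stays where left; 1 to 2 N at the top moves it.
- lever_1_right_tip (a point): Middle of that lever's top end, 73 mm from its hinge (95 mm above the worktop when upright, 27 mm above a seated module's top). The upper 20 mm is a thumb pad 20 mm wide (dock x), 10 mm thick.
- module_2: Loose module of slot 2 (absent in some starts), 0.16 kg: slab 16 mm thick (own x), 104 long (y), 60 high (z), origin at its centre; at each end an ear 14 mm long, 16 high, 12 thick, 2 mm below mid-height: 132 mm in all. Seated, its top is 68 mm above the worktop, prised free about 81. Grip it across the 16 mm at mid-length of its top edge or, when it lies flat, across the 60 mm.
- lever_2_left (a joint): Ejector lever at the +y end of slot 2, rad: 0 upright (its nose locks over the module's ear), grows as its top swings outward to dock +y, stop at 0.80; its toe then lifts that end of the module. Hinge along dock x at dock y = +80 mm, 22 mm above the worktop. Stays where left; 1 to 2 N at the top moves it.
- lever_2_left_tip (a point): Middle of that lever's top end, 73 mm from its hinge (95 mm above the worktop when upright, 27 mm above a seated module's top). The upper 20 mm is a thumb pad 20 mm wide (dock x), 10 mm thick.
- lever_2_right (a joint): Ejector lever at the -y end of slot 2, rad: 0 upright (its nose locks over the module's ear), grows as its top swings outward to dock -y, stop at 0.80; its toe then lifts that end of the module. Hinge along dock x at dock y = -80 mm, 22 mm above the worktop. Stays where left; 1 to 2 N at the top moves it.
- lever_2_right_tip (a point): Middle of that lever's top end, 73 mm from its hinge (95 mm above the worktop when upright, 27 mm above a seated module's top). The upper 20 mm is a thumb pad 20 mm wide (dock x), 10 mm thick.
- module_3: Loose module of slot 3 (absent in some starts), 0.16 kg: slab 16 mm thick (own x), 104 long (y), 60 high (z), origin at its centre; at each end an ear 14 mm long, 16 high, 12 thick, 2 mm below mid-height: 132 mm in all. Seated, its top is 68 mm above the worktop, prised free about 81. Grip it across the 16 mm at mid-length of its top edge or, when it lies flat, across the 60 mm.
- lever_3_left (a joint): Ejector lever at the +y end of slot 3, rad: 0 upright (its nose locks over the module's ear), grows as its top swings outward to dock +y, stop at 0.80; its toe then lifts that end of the module. Hinge along dock x at dock y = +80 mm, 22 mm above the worktop. Stays where left; 1 to 2 N at the top moves it.
- lever_3_left_tip (a point): Middle of that lever's top end, 73 mm from its hinge (95 mm above the worktop when upright, 27 mm above a seated module's top). The upper 20 mm is a thumb pad 20 mm wide (dock x), 10 mm thick.
- lever_3_right (a joint): Ejector lever at the -y end of slot 3, rad: 0 upright (its nose locks over the module's ear), grows as its top swings outward to dock -y, stop at 0.80; its toe then lifts that end of the module. Hinge along dock x at dock y = -80 mm, 22 mm above the worktop. Stays where left; 1 to 2 N at the top moves it.
- lever_3_right_tip (a point): Middle of that lever's top end, 73 mm from its hinge (95 mm above the worktop when upright, 27 mm above a seated module's top). The upper 20 mm is a thumb pad 20 mm wide (dock x), 10 mm thick.
- control_box: White drive control box, fixed, 84 x 70 x 44 mm (own x, y, z), origin at the centre of its underside, with a toggle in the middle of its top. Stands near the dock, in any of a range of yaws.
- toggle (a joint): Three-position toggle (forward, off, reverse), rad: 0 = straight up = off, positive leans to the box's +x, stops at +-0.45 (running). The centre is narrow: within 0.12 it stays when let go, outside it falls to the nearer stop (1 to 2 N at the ball moves it). Hinge along box y at the box's middle, 40 mm above its underside.
- toggle_tip (a point): Centre of the black ball, 16 mm diameter, at the toggle's end, 55 mm from its hinge (95 mm above the worktop when at off). The stem is 9 mm thick.
- tray: Open flat metal tray, loose, 0.7 kg, 190 x 230 mm (own x, y), 25 mm high, walls and floor 4 mm thick, origin at the centre of its underside, z up. Between the tray (right) and the dock (left) stand two fixed things: a touch screen (x 0.29 to 0.49, y -0.23 to 0.01 m, 0.19 m high) and beyond it a pipette carousel (x from 0.65, y -0.25 to -0.07 m, 0.28 m high).
- wash_bottle: Bystander: white wash bottle with an orange nozzle, 52 mm wide, 168 mm high, loose; origin at its underside.
- label_box: Bystander: brown cardboard box, 70 x 110 x 60 mm, loose; origin at its underside.
Mind the look-alikes: they are no part of the job. Leave any red look-alike of the module_1 alone.

How it is judged:
By the outcome, as a careful person would: the job done as asked, in the order asked, and still so for the second after the job is handed in, with the robot touching nothing.
Of module_1, module_2, module_3 only 2 to 3 are there at a start; the rules pass over those that are not, and their reading is None.
At some moment in a run one of tray may be knocked a few centimetres aside while the robot is not near it.
Once in a run the grip may slacken for a moment while it holds something.
It also fails if it takes over 210 s, if anything falls off the work surface, if the arm or the gripper's body presses on something with over 40 N, if the wrist force passes 120 N, or if a joint passes its speed limit or range.

ROBOT

A 7-joint arm with a two-finger parallel gripper is mounted at the origin on a cart in front of the work surface, level with it; the furniture and walls round the work are solid. World frame = base frame: x ahead of the robot, y to its left, z up, the work surface at z = 0. Lengths are in m, angles in rad, forces in N, time in s.
With the tool pointing down it reaches from about 0.425 to 0.925 m from the base axis. Payload 6.8 kg.
Tool frame: the origin (TCP) lies on the centre line of the jaws, within the pads' length; the fingertips stand 11 mm ahead of it and the grasp point (between the pads) lies 8 mm behind it; y points along the fingers, z is the direction in which the jaws open and shut, and the axes are right-handed (so a half turn about y gives the same grasp; the last joint's range is limited). The gripper opens to 85 mm and grips with 20 to 120 N. Pads are 22 mm wide; open, the fingers measure 114 mm over their backs; the gripper's body (76 mm by 85 mm) begins 54 mm behind the grasp point. The pads swing forward as they close: fully open they stand 13 mm farther back than shut.
Start: joints at [1.206, 0.477, 0.022, 1.555, -0.011, 1.109, -0.083], TCP at [0.171, -0.653, 0.242] pointing down, gripper open.
Joint ranges: [-2.96, 2.96], [-0.34, 2.1], [-1.41, 1.46], [0.24, 2.44], [-1.37, 4.51], [0.17, 1.92], [-2.96, 2.96]. Speed limits (rad/s): [2.39, 2.39, 3.14, 3.14, 3.14, 3.14, 3.14].

INTERFACE

Orientations are given as [roll, pitch, yaw] about the fixed x, y, z axes, in that order (R = Rz(yaw) Ry(pitch) Rx(roll)).
In Python, from station import ctrl gives the robot as it stands.
- The arm moves only by the tool apply_moves, never from a script. Its argument "plan" is a list of rows, each a list of 7 numbers: the shift along the tool's x, y, z in cm, then the turn, a rotation vector about the tool's x, y, z in degrees, then the gripper command: -1 is fully open, 1 is shut, values between are in proportion. A call has exactly 8 rows; each row is the pose to reach, as a shift and turn from the pose commanded when the call began, along the tool's axes at that moment; what a row does not reach only later rows make up. A row lasts 1/12 s, in which the tool goes at most 41.7 mm and 7.16 degrees, less where a joint would pass 70% of its speed; a pose out of reach is approached as far as the arm can. A call with a gripper value outside its range is refused whole. The fingers move at their own pace and stop on an object; the grip force is fixed at half the most. Time passes only in rows, so rows that repeat a pose let the fingers close, or fill a call up. It gives the time, the measured TCP pose, the force and the opening at its end, in the units of the state.
- ctrl.get_obs(): the state, without advancing time (a new reading comes with each control period).
- ctrl.capture(name): name is "side" or "top" or "wrist"; returns a dict with "pixels" (384x512x3 uint8, red, green, blue), "vertical_fov" (degrees; the focal length in pixels is half the picture's height over the tangent of half this angle, whatever the lens; pixels are square), "cx", "cy" (the principal point, pixels), "dist_coeffs" ([k1, k2, p1, p2, k3] as OpenCV has them; the pictures are not rectified), "world_from_camera" (4x4, takes a point from camera to world coordinates); the wrist camera has in their place "tool_from_camera" (4x4, takes a point from camera to tool coordinates, whose origin is the TCP and whose axes are the tool frame's). Camera axes: x right, y down, z forward; pixel columns grow to the right and rows downward; lengths in m; the calibration is good to about 2 mm. A picture is of the moment at which its call begins: read the wrist's pose just before it. There is no depth.
- ctrl.close_job(): hands the job in, once; it reports no verdict.
The state is a dict: "clock": time; "qpos": joint angles; "qd": joint speeds; "tau": joint torques, N m; "position": TCP position; "eef_rot": TCP orientation; "ft_force": force on the tool from outside, world axes, zero at the start; "wrist_torque": the same for the moment, N m; "finger_gap": finger opening in m.
Only numpy, scipy, OpenCV 4.12 (cv2) and the standard library are available. Lean on these libraries where they do the work, as an engineer would, in place of code of your own. Each camera call takes 0.05 s, during which the arm holds its last target.

## Working session

There is one attempt and no reset: what is moved stays moved. The work goes in short steps, Python scripts to look and compute and a tool call to move; the robot and the scene stay as the last step left them, time stands still between calls to the robot, and variables do not carry over. Pictures are saved under pics/ and viewed, and the job is handed in when it is done.

Besides the shell and the picture viewer there is one more tool, called after "Request:" as name([rows], argument=value, ...), one row to a line, values as JSON. apply_moves: Moves the arm, as the interface text tells. Its arguments: {"type":"object","properties":{"plan":{"type":"array","items":{"type":"array","items":{"type":"number"}}}},"required":["plan"]}

```bash
ls; mkdir -p pics
cat > h.py <<'E'
import numpy as np, cv2
from station import ctrl
from scipy.spatial.transform import Rotation as R
def cap(n,fn=None):
    c=ctrl.capture(n)
    if fn: cv2.imwrite('pics/'+fn,cv2.cvtColor(c['pixels'],cv2.COLOR_RGB2BGR))
    return c
def K(c):
    h=c['pixels'].shape[0]; f=h/2/np.tan(np.radians(c['vertical_fov'])/2)
    return np.array([[f,0,c['cx']],[0,f,c['cy']],[0,0,1.]]),np.array(c['dist_coeffs'],float)
def tool():
    o=ctrl.get_obs(); T=np.eye(4); T[:3,:3]=R.from_euler('xyz',o['eef_rot']).as_matrix(); T[:3,3]=o['position']; return T
def wfc(c,T=None):
    return np.array(c['world_from_camera']) if 'world_from_camera' in c else T@np.array(c['tool_from_camera'])
def ray(c,px,T=None):
    k,d=K(c); u=cv2.undistortPoints(np.array(px,float).reshape(-1,1,2),k,d).reshape(-1,2)
    W=wfc(c,T); v=np.c_[u,np.ones(len(u))]@W[:3,:3].T
    return W[:3,3],v
def onplane(c,px,z,T=None):
    o,v=ray(c,px,T); return o+v*((z-o[2])/v[:,2])[:,None]
def proj(c,P,T=None):
    k,d=K(c); W=np.linalg.inv(wfc(c,T)); p,_=cv2.projectPoints(np.array(P,float).reshape(-1,3),cv2.Rodrigues(W[:3,:3])[0],W[:3,3],k,d); return p.reshape(-1,2)
E
python3 - <<'E'
from h import *
o=ctrl.get_obs(); print({k:np.round(v,3) for k,v in o.items()})
for n in ['side','top','wrist']:
    c=cap(n,n+'0.png'); print(n,c['vertical_fov'],c['cx'],c['cy'],c['dist_coeffs']); print(np.round(wfc(c,tool()),3))
print(np.round(tool(),3))
E
```

```text
pics
{'clock': np.float64(0.0), 'qpos': array([ 1.206,  0.478,  0.022,  1.556, -0.012,  1.109, -0.083]), 'qd': array([ 0.   , -0.001,  0.   ,  0.   , -0.001, -0.003, -0.001]), 'tau': array([-1.0000e-03, -5.9645e+01,  1.6080e+00, -2.8120e+01,  1.2000e-02,
        9.0000e-03,  0.0000e+00]), 'position': array([ 0.171, -0.652,  0.241]), 'eef_rot': array([-1.573, -0.   , -2.885]), 'ft_force': array([-0.971,  0.904, -0.544]), 'wrist_torque': array([0.014, 0.048, 0.068]), 'finger_gap': np.float64(0.085)}
side 49.420679532454734 250.9297389089805 186.15115192050072 [0.0224232 0.        0.        0.        0.       ]
[[ 0.986 -0.048  0.161  0.349]
 [-0.167 -0.406  0.899 -1.273]
 [ 0.023 -0.913 -0.408  0.676]
 [ 0.     0.     0.     1.   ]]
top 46.72487924207324 258.9580345308974 198.5500573314514 [0.0172786 0.        0.        0.        0.       ]
[[ 0.033 -0.977  0.211  0.284]
 [-0.999 -0.033  0.004  0.024]
 [ 0.003 -0.212 -0.977  1.481]
 [ 0.     0.     0.     1.   ]]
wrist 67.84614505833419 258.8961612003101 187.09718957457588 [-0.00144983  0.          0.          0.          0.        ]
[[ 0.253 -0.915 -0.313  0.253]
 [-0.967 -0.24  -0.081 -0.633]
 [-0.001  0.323 -0.946  0.373]
 [ 0.     0.     0.     1.   ]]
[[-0.967 -0.     0.254  0.171]
 [-0.254  0.001 -0.967 -0.652]
 [ 0.    -1.    -0.001  0.242]
 [ 0.     0.     0.     1.   ]]
```

View pics/top0.png

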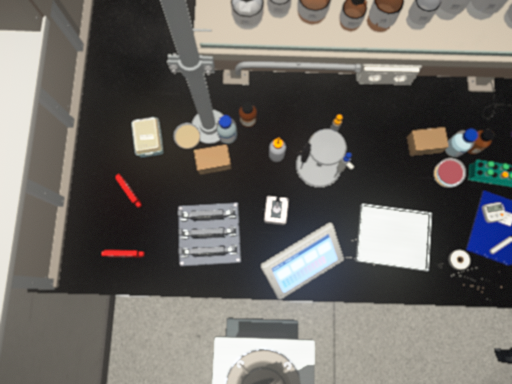

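View pics/side0.png

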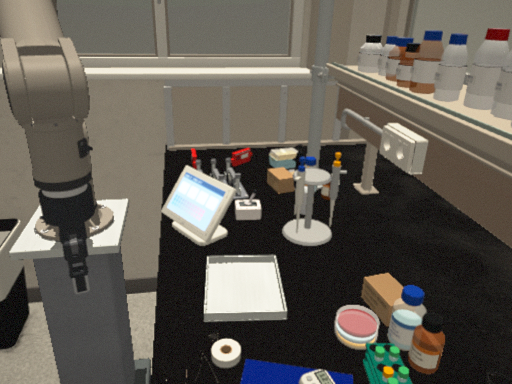

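View pics/wrist0.png

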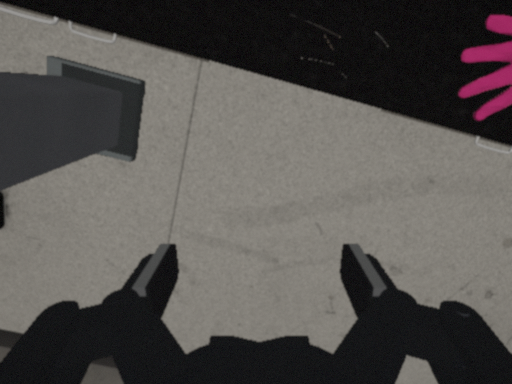

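Run:
```python
from h import *
c=cap('top'); im=cv2.cvtColor(c['pixels'],cv2.COLOR_RGB2BGR)
cv2.imwrite('pics/z1.png',cv2.resize(im[185:285,165:305],None,fx=5.6,fy=5.6,interpolation=cv2.INTER_CUBIC))
c=cap('side'); im=cv2.cvtColor(c['pixels'],cv2.COLOR_RGB2BGR)
cv2.imwrite('pics/z2.png',cv2.resize(im[140:260,170:310],None,fx=5,fy=5,interpolation=cv2.INTER_CUBIC))
c=cap('top')
for p,z in [((178,206),.008),((239,204),.008),((241,264),.008),((180,265),.008),((277,207),.095),((267,198),.044),((287,198),.044),((359,205),.025),((432,210),.025),((429,271),.025),((357,263),.025)]:
    print(p,np.round(onplane(c,p,z),3))
```

```text
(178, 206) [[0.568 0.303 0.008]]
(239, 204) [[0.582 0.098 0.008]]
(241, 264) [[0.381 0.083 0.008]]
(180, 265) [[0.371 0.282 0.008]]
(277, 207) [[ 0.558 -0.028  0.095]]
(267, 198) [[0.598 0.004 0.044]]
(287, 198) [[ 0.6   -0.062  0.044]]
(359, 205) [[ 0.588 -0.304  0.025]]
(432, 210) [[ 0.579 -0.546  0.025]]
(429, 271) [[ 0.378 -0.526  0.025]]
(357, 263) [[ 0.396 -0.294  0.025]]
```

View pics/z1.png

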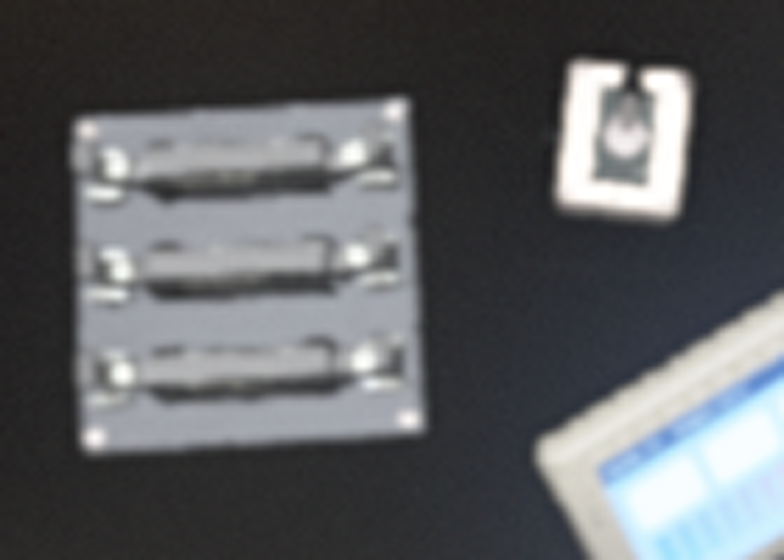

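View pics/z2.png

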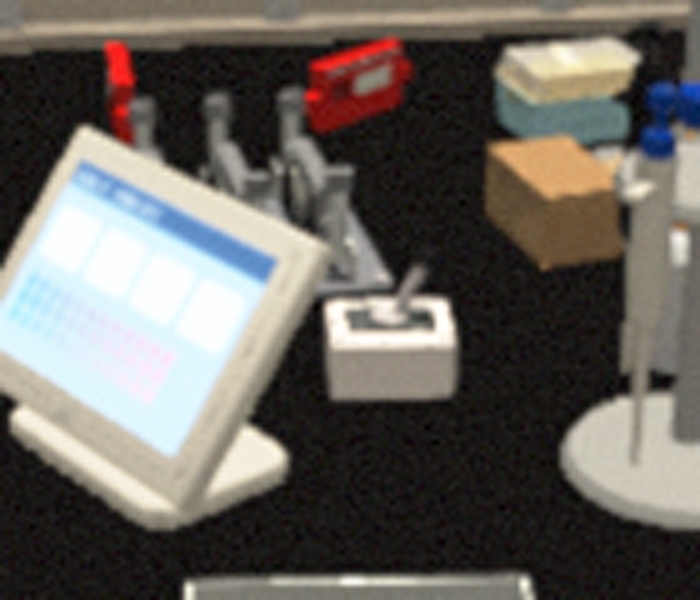

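```bash
cat >> h.py <<'E'
def to(p,zang=None):
    "zang deg: world heading of tool z"
    T=tool(); d=T[:3,:3].T@(np.array(p)-T[:3,3])*100
    cur=np.degrees(np.arctan2(T[1,2],T[0,2])); 
    Rt=T[:3,:3]
    if zang is not None:
        a=np.radians(zang); z=np.array([np.cos(a),np.sin(a),0]); y=np.array([0,0,-1.]); x=np.cross(y,z); Rt=np.c_[x,y,z]
    rv=np.degrees(R.from_matrix(T[:3,:3].T@Rt).as_rotvec())
    o=ctrl.get_obs(); print('pos',np.round(T[:3,3],4),'zang',round(cur,2),'-> shift cm',np.round(d,2),'turn',np.round(rv,2),'gap',round(float(o['finger_gap']),4),'F',np.round(o['ft_force'],1),'t',round(float(o['clock']),1))
E
python3 -c "
from h import *
to([.45,-.5,.36],4); to([.42,.0,.36],4)"
```

```text
pos [ 0.1714 -0.6527  0.242 ] zang -75.29 -> shift cm [-30.83 -11.8   -7.7 ] turn [ 3.000e-02 -7.929e+01 -2.000e-02] gap 0.0857 F [-0.6 -0.2 -0.2] t 0.3
pos [ 0.1714 -0.6527  0.242 ] zang -75.29 -> shift cm [-40.62 -11.77 -56.82] turn [ 3.000e-02 -7.929e+01 -2.000e-02] gap 0.0857 F [-0.6 -0.2 -0.2] t 0.3
```

Request:
apply_moves([
  [-3,-4,-1,0,-6,0,-1],
  [-7,-8,-2,0,-13,0,-1],
  [-11,-11.8,-3,0,-20,0,-1],
  [-15,-11.8,-4,0,-27,0,-1],
  [-19,-11.8,-5,0,-34,0,-1],
  [-23,-11.8,-6,0,-41,0,-1],
  [-27,-11.8,-7,0,-48,0,-1],
  [-30.8,-11.8,-7.7,0,-55,0,-1],
])

```text
clock: 0.97
position: [0.4268, -0.5113, 0.3608]
eef_rot: [-1.57, -0.001, -1.919]
ft_force: [0.2, -1.1, 0.2]
finger_gap: 0.0855
```

```bash
python3 -c "
from h import *
to([.45,.0,.37],4);print(ctrl.get_obs()['qpos'].round(2))"
```

```text
pos [ 0.4268 -0.5113  0.3608] zang -19.96 -> shift cm [-48.85  -0.97 -15.28] turn [ -0.05 -23.96   0.05] gap 0.0855 F [ 0.2 -1.1  0.2] t 1.0
[ 0.95  0.4  -0.24  1.41  0.1   1.34  0.36]
```

Request:
apply_moves([
  [-4,-1,-1,0,-4,0,-1],
  [-8,-1,-2,0,-8,0,-1],
  [-12,-1,-4,0,-12,0,-1],
  [-16,-1,-5,0,-16,0,-1],
  [-20,-1,-6,0,-20,0,-1],
  [-24,-1,-7.5,0,-24,0,-1],
  [-28,-1,-8.7,0,-24,0,-1],
  [-32,-1,-10,0,-24,0,-1],
])

```text
clock: 1.63
position: [0.442, -0.1796, 0.3701]
eef_rot: [-1.571, -0.001, -1.506]
ft_force: [0.1, 0.1, 0.6]
finger_gap: 0.0855
```

```bash
python3 -c "
from h import *
to([.48,-0.01,.37],4);print(ctrl.get_obs()['qpos'].round(2))"
```

```text
pos [ 0.442  -0.1796  0.3701] zang 3.71 -> shift cm [-16.68  -0.     4.89] turn [-0.02 -0.29  0.04] gap 0.0855 F [0.1 0.1 0.6] t 1.6
[ 0.73  0.07 -0.5   1.81  0.04  1.27  0.29]
```

Request:
apply_moves([
  [-3,0,1,0,0,0,-1],
  [-7,0,2,0,0,0,-1],
  [-11,0,3,0,0,0,-1],
  [-15,0,4.9,0,0,0,-1],
  [-17,0,4.9,0,0,0,-1],
  [-17,0,4.9,0,0,0,-1],
  [-17,0,4.9,0,0,0,-1],
  [-17,0,4.9,0,0,0,-1],
])

```text
clock: 2.3
position: [0.4801, -0.0099, 0.3698]
eef_rot: [-1.571, -0.001, -1.507]
ft_force: [-0.2, -0.3, 0.9]
finger_gap: 0.0855
```

```bash
python3 -c "
from h import *
to([.48,-0.01,.37],4);print(ctrl.get_obs()['qpos'].round(2))
T=tool();c=cap('wrist','w1.png');print(np.round(wfc(c,T),3));print(np.round(T,3))"
```

```text
pos [ 0.4801 -0.0099  0.3698] zang 3.65 -> shift cm [ 0.01 -0.02 -0.01] turn [ 0.02 -0.35  0.04] gap 0.0855 F [-0.2 -0.3  0.9] t 2.3
[ 0.51  0.1  -0.66  1.79  0.06  1.27 -0.1 ]
[[ 0.998  0.059  0.02   0.475]
 [ 0.063 -0.944 -0.324  0.072]
 [ 0.     0.324 -0.946  0.501]
 [ 0.     0.     0.     1.   ]]
[[ 0.064 -0.     0.998  0.48 ]
 [-0.998 -0.001  0.064 -0.01 ]
 [ 0.001 -1.    -0.     0.37 ]
 [ 0.     0.     0.     1.   ]]
```

View pics/w1.png

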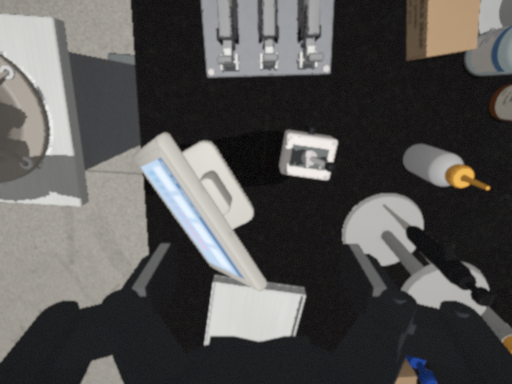

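Run:
```python
from h import *
T=tool();c=cap('wrist'); im=cv2.cvtColor(c['pixels'],cv2.COLOR_RGB2BGR)
cv2.imwrite('pics/w1z.png',cv2.resize(im[115:200,265:350],None,fx=7,fy=7,interpolation=cv2.INTER_CUBIC))
hsv=cv2.cvtColor(im,cv2.COLOR_BGR2HSV); m=(hsv[...,2]>150).astype(np.uint8); m[:,:265]=0;m[:,350:]=0;m[:115]=0;m[200:]=0
P=np.argwhere(m)[:,::-1]; r=cv2.minAreaRect(P.astype(np.float32)); print(r); b=cv2.boxPoints(r); print(b)
W=onplane(c,b,.044,T); print(W.round(4), W.mean(0)); print(np.linalg.norm(W-np.roll(W,1,0),axis=1))
```

```text
((309.3999938964844, 155.70001220703125), (51.3359489440918, 42.56782531738281), 8.130102157592773)
[[280.97998 173.14   ]
 [287.      131.00002]
 [337.82    138.26003]
 [331.8     180.40001]]
[[ 0.5202 -0.0579  0.044 ]
 [ 0.5238  0.0119  0.044 ]
 [ 0.606   0.0055  0.044 ]
 [ 0.6066 -0.0653  0.044 ]] [ 0.56414714 -0.02645661  0.044     ]
[0.08665968 0.06997596 0.08250271 0.07082277]
```

View pics/w1z.png

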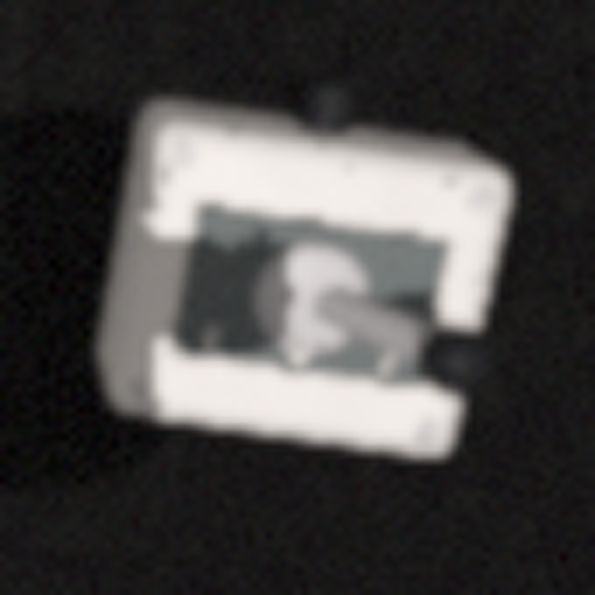

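Run:
```python
from h import *
T=tool();c=cap('wrist')
print(onplane(c,[(330.5,166)],.0895,T),onplane(c,[(310,157)],.044,T))
to([.563,-.028,.17],-4.6);to([.563,-.028,.076],-4.6)
c=cap('top'); print(onplane(c,[(165+610/5.6,185+165/5.6)],.044),proj(c,[[.563,-.028,.044]]))
```

```text
[[ 0.58839674 -0.02963171  0.0895    ]] [[ 0.56525237 -0.02779822  0.044     ]]
pos [ 0.4802 -0.0104  0.3698] zang 3.55 -> shift cm [ 2.26 19.98  8.17] turn [0.02 8.15 0.02] gap 0.0853 F [-0.7 -0.3 -0.1] t 2.5
pos [ 0.4802 -0.0104  0.3698] zang 3.55 -> shift cm [ 2.26 29.38  8.17] turn [0.02 8.15 0.02] gap 0.0853 F [-0.7 -0.3 -0.1] t 2.5
[[ 0.54307923 -0.0201183   0.044     ]] [[276.47991231 208.58501001]]
```

Request:
apply_moves([
  [2.3,4,3,0,4,0,-1],
  [2.3,8,6,0,8.1,0,-1],
  [2.3,12,8.3,0,8.1,0,-1],
  [2.3,15,8.3,0,8.1,0,-1],
  [2.3,18,8.3,0,8.1,0,-1],
  [2.3,20,8.3,0,8.1,0,-1],
  [2.3,20,8.3,0,8.1,0,-1],
  [2.3,20,8.3,0,8.1,0,-1],
])

```text
clock: 3.17
position: [0.5641, -0.027, 0.1694]
eef_rot: [-1.573, 0.0, -1.648]
ft_force: [0.1, -0.3, 0.2]
finger_gap: 0.0857
```

```bash
python3 -c "
from h import *
to([.5645,-0.028,.076],-4.6)
T=tool();c=cap('wrist','w2.png')"
```

```text
pos [ 0.5641 -0.027   0.1694] zang -4.44 -> shift cm [0.1  9.34 0.07] turn [ 0.13  0.16 -0.  ] gap 0.0857 F [ 0.1 -0.3  0.2] t 3.2
```

View pics/w2.png

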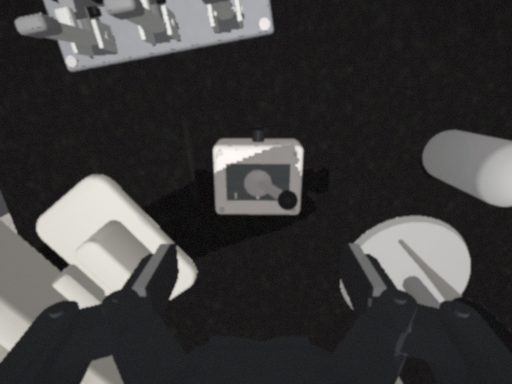

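Run:
```python
from h import *
T=tool();c=cap('wrist')
b=onplane(c,[(287.5,200)],.0895,T); print(b)
W=onplane(c,[(214,140),(303,140),(301,214),(215,214)],.044,T); print(W.round(4),W.mean(0))
print(onplane(c,[(258,180)],.044,T))
```

```text
[[ 0.58868776 -0.03018125  0.0895    ]]
[[ 0.5285  0.0152  0.044 ]
 [ 0.6089  0.0089  0.044 ]
 [ 0.6049 -0.0643  0.044 ]
 [ 0.52   -0.0576  0.044 ]] [ 0.5655766  -0.02446261  0.044     ]
[[ 0.56523156 -0.02581218  0.044     ]]
```

Request:
apply_moves([
  [0.1,3,0.1,0,0,0,-1],
  [0.1,6,0.1,0,0,0,-1],
  [0.1,9.3,0.1,0,0,0,-1],
  [0.1,9.3,0.1,0,0,0,-1],
  [0.1,9.3,0.1,0,0,0,0],
  [0.1,9.3,0.1,0,0,0,0.3],
  [0.1,9.3,0.1,0,0,0,0.4],
  [0.1,9.3,0.1,0,0,0,0.5],
])

```text
clock: 3.93
position: [0.5694, -0.0273, 0.0804]
eef_rot: [-1.562, 0.001, -1.648]
ft_force: [4.7, -0.3, 2.7]
finger_gap: 0.0386
```

```bash
python3 -c "
from h import *
to([.5648,-0.0285,.076],-4.6)
T=tool();c=cap('wrist','w3.png')"
```

```text
pos [ 0.5694 -0.0273  0.0804] zang -4.4 -> shift cm [ 0.16  0.43 -0.45] turn [-0.5   0.2  -0.05] gap 0.0386 F [ 4.7 -0.3  2.7] t 3.9
```

View pics/w3.png

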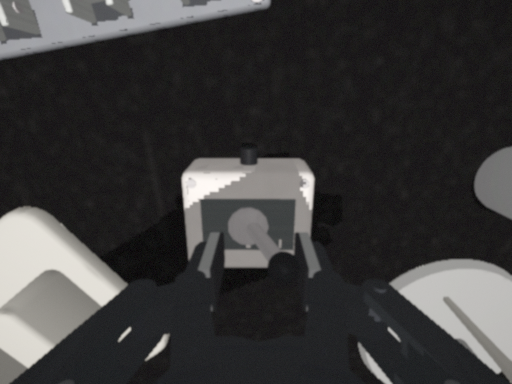

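Request:
apply_moves([
  [0,0,0,0,0,0,0.55],
  [0,0,0,0,0,0,0.6],
  [0,0,0,0,0,0,0.65],
  [0,0,0,0,0,0,0.7],
  [0,0,0,0,0,0,0.7],
  [0,0,0,0,0,0,0.7],
  [0,0,0,0,0,0,0.7],
  [0,0,0,0,0,0,0.7],
])

```text
clock: 4.65
position: [0.5653, -0.0275, 0.0774]
eef_rot: [-1.571, -0.001, -1.647]
ft_force: [-0.5, 0.1, 7.3]
finger_gap: 0.0139
```

```bash
python3 -c "
from h import *
to([.5648,-0.0285,.076],-4.6)
T=tool();c=cap('wrist','w4.png')"
```

```text
pos [ 0.5653 -0.0275  0.0774] zang -4.39 -> shift cm [ 0.1   0.14 -0.05] turn [0.02 0.21 0.03] gap 0.0139 F [-0.5  0.1  7.3] t 4.7
```

View pics/w4.png

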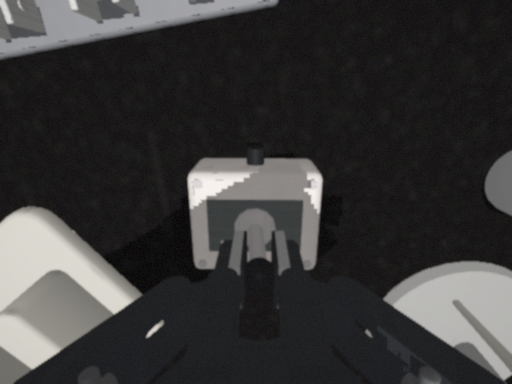

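Request:
apply_moves([
  [0,0,-0.1,0,0,0,0.7],
  [0,0,-0.1,0,0,0,0.7],
  [0,0,-0.1,0,0,0,0.5],
  [0,0,-0.1,0,0,0,0.2],
  [0,0,-0.1,0,0,0,0],
  [0,0,-0.1,0,0,0,0],
  [0,0,-0.1,0,0,0,0],
  [0,0,-0.1,0,0,0,0],
])

```text
clock: 5.37
position: [0.5643, -0.0273, 0.0767]
eef_rot: [-1.571, -0.0, -1.647]
ft_force: [-0.4, 0.1, 0.1]
finger_gap: 0.0423
```

Request:
apply_moves([
  [0,-3,0,0,0,0,0],
  [0,-6,0,0,0,0,0],
  [0,-9.3,0,0,0,0,0],
  [0,-9.3,0,0,0,0,0],
  [0,-13,0,0,0,0,0],
  [0,-17,0,0,0,0,0],
  [0,-19,0,0,0,0,0],
  [0,-19,0,0,0,0,0],
])

```text
clock: 6.03
position: [0.5673, -0.0267, 0.2722]
eef_rot: [-1.562, 0.0, -1.647]
ft_force: [0.7, 0.5, 0.1]
finger_gap: 0.0429
```

```bash
python3 -c "
from h import *
to([.475,0.08,.27],4)
T=tool();c=cap('wrist','w5.png');im=cv2.imread('pics/w5.png');cv2.imwrite('pics/w5z.png',cv2.resize(im[100:230,200:340],None,fx=4,fy=4))
print(proj(c,[[.5648,-.0285,.095],[.5648,-.0285,.044]],T))
"
```

```text
pos [ 0.5673 -0.0267  0.2722] zang -4.39 -> shift cm [ -9.93   0.14 -10.02] turn [-0.52 -8.39  0.02] gap 0.0429 F [0.7 0.5 0.1] t 6.0
[[254.88136796 169.05264367]
 [255.0372237  158.61974675]]
```

View pics/w5z.png

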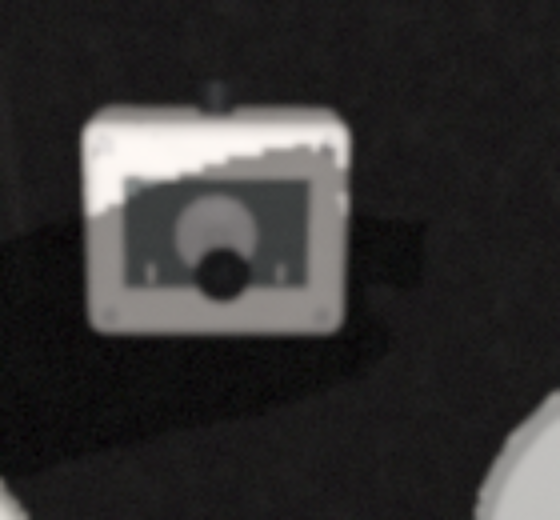

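```bash
python3 -c "
from h import *
to([.475,0.2,.30],4)"
```

```text
pos [ 0.566  -0.0271  0.2695] zang -4.4 -> shift cm [-21.94  -3.11 -10.8 ] turn [-0.31 -8.4   0.03] gap 0.0425 F [ 0.  -0.7 -1.6] t 6.1
```

Request:
apply_moves([
  [-3.5,-1,-2,0,-2,0,0],
  [-7,-2,-4,0,-5,0,0],
  [-10.5,-3,-6,0,-8.4,0,0],
  [-14,-3,-8,0,-8.4,0,0],
  [-17.5,-3,-10,0,-8.4,0,0],
  [-20.5,-3,-10.8,0,-8.4,0,0],
  [-22,-3,-10.8,0,-8.4,0,0],
  [-22,-3,-10.8,0,-8.4,0,0],
])

```text
clock: 6.75
position: [0.4719, 0.2043, 0.296]
eef_rot: [-1.572, 0.001, -1.494]
ft_force: [-0.8, 0.1, -0.3]
finger_gap: 0.0428
```

Request:
apply_moves([
  [0,0,0,0,0,0,0.6],
  [0,0,0,0,0,0,1],
  [0,0,0,0,0,0,1],
  [0,0,0,0,0,0,1],
  [0,0,0,0,0,0,1],
  [0,0,0,0,0,0,1],
  [0,0,0,0,0,0,1],
  [0,0,0,0,0,0,1],
])

```text
clock: 7.42
position: [0.4737, 0.2001, 0.297]
eef_rot: [-1.571, -0.0, -1.501]
ft_force: [-1.1, 0.2, 0.0]
finger_gap: 0.0001
```

```bash
python3 -c "
from h import *
to([.475,0.2,.30],4)
T=tool();c=cap('wrist','w6.png');im=cv2.imread('pics/w6.png');cv2.imwrite('pics/w6z.png',cv2.resize(im[20:300,130:390],None,fx=2.14,fy=2.14))
np.save('T6.npy',T)
"
```

```text
pos [0.4737 0.2001 0.297 ] zang 3.99 -> shift cm [ 0.02 -0.3   0.13] turn [-0.01 -0.01  0.  ] gap 0.0001 F [-1.1  0.2  0. ] t 7.4
```

View pics/w6.png

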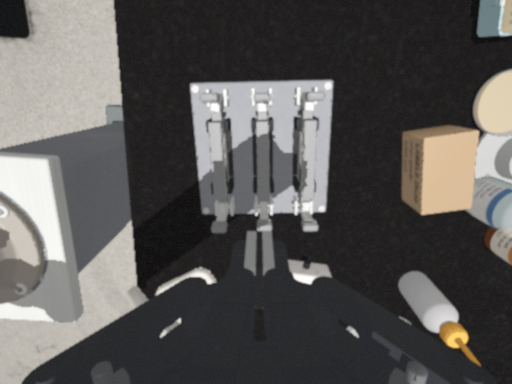

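View pics/w6z.png

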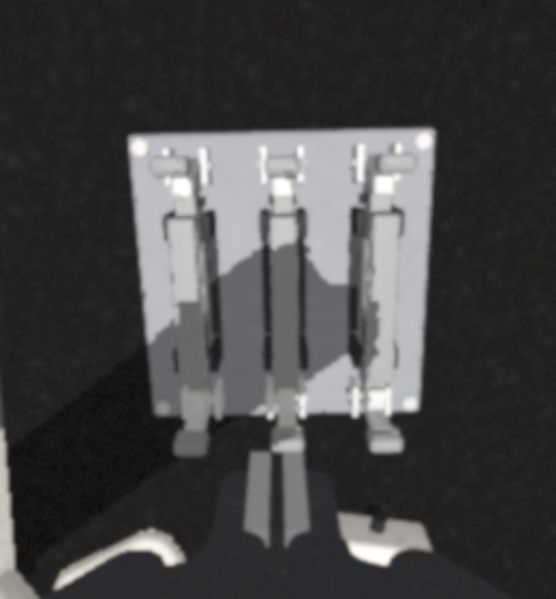

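Run:
```python
from h import *
T=np.load('T6.npy');c=cap('wrist')
def z(p): return [(130+x/2.14,20+y/2.14) for x,y in p]
W=onplane(c,z([(130,136),(433,130),(419,410),(150,416)]),.008,T); print(W.round(4),W.mean(0).round(4))
for i,j in [(0,1),(3,2),(3,0),(2,1)]:
    d=W[j]-W[i]; print(np.linalg.norm(d),np.degrees(np.arctan2(d[1],d[0])))
print('screws',onplane(c,z([(139,147),(424,140),(410,403),(161,408)]),.009,T).round(4))
L=onplane(c,z([(170,166),(284,163),(396,162),(190,442),(286,437),(386,441)]),.095,T); print('tips',L.round(4))
M=onplane(c,z([(187,215),(285,215),(383,215)]),.068,T);print('mod +y top end',M.round(4))
```

```text
[[0.3738 0.2833 0.008 ]
 [0.569  0.3004 0.008 ]
 [0.5884 0.1044 0.008 ]
 [0.3872 0.0857 0.008 ]] [0.4796 0.1935 0.008 ]
0.1959596747097536 5.004064841999308
0.20211065620455004 5.319329431923122
0.1981089341610448 93.86629873395123
0.19697023152151072 95.6481511663039
screws [[0.3798 0.277  0.009 ]
 [0.5639 0.294  0.009 ]
 [0.5806 0.11   0.009 ]
 [0.3956 0.0933 0.009 ]]
tips [[0.4141 0.2698 0.095 ]
 [0.4733 0.2753 0.095 ]
 [0.5314 0.2798 0.095 ]
 [0.4282 0.1107 0.095 ]
 [0.486  0.118  0.095 ]
 [0.5466 0.1195 0.095 ]]
mod +y top end [[0.4198 0.2424 0.068 ]
 [0.4763 0.2463 0.068 ]
 [0.5328 0.2501 0.068 ]]
```

```bash
cat >> h.py <<'E'
DC=np.array([.4797,.1938]); DY=5.0
def dk(x,y,z):
    a=np.radians(DY); ex=np.array([np.cos(a),np.sin(a)]); ey=np.array([-np.sin(a),np.cos(a)])
    return [*(DC+x*ex+y*ey),z]
def todk(x,y,z):
    to(dk(x,y,z),DY)
def where():
    T=tool(); a=np.radians(DY); d=T[:2,3]-DC; o=ctrl.get_obs()
    print('dock mm',np.round(1000*np.array([d@[np.cos(a),np.sin(a)],d@[-np.sin(a),np.cos(a)],T[2,3]]),1),'gap',round(1000*float(o['finger_gap']),1),'F',np.round(o['ft_force'],1),'t',round(float(o['clock']),1))
E
python3 -c "
from h import *
todk(0,.063,.13);where()"
```

```text
pos [0.4737 0.2002 0.297 ] zang 4.01 -> shift cm [-5.61 16.7   0.44] turn [-0.01 -0.99 -0.  ] gap 0.0 F [0.3 0.6 0.2] t 7.5
dock mm [ -5.4   6.9 297. ] gap 0.0 F [0.3 0.6 0.2] t 7.5
```

Go to the hover above slot 2, then descend and sweep to +y.

Request:
apply_moves([
  [-2,4,0.2,0,-1,0,1],
  [-4,8,0.4,0,-1,0,1],
  [-5.6,12,0.5,0,-1,0,1],
  [-5.6,15,0.5,0,-1,0,1],
  [-5.6,16.7,0.5,0,-1,0,1],
  [-5.6,16.7,0.5,0,-1,0,1],
  [-5.6,16.7,0.5,0,-1,0,1],
  [-5.6,16.7,0.5,0,-1,0,1],
])

```text
clock: 8.18
position: [0.4757, 0.2571, 0.1314]
eef_rot: [-1.569, 0.001, -1.484]
ft_force: [-0.2, -0.1, 0.6]
finger_gap: 0.0002
```

```bash
python3 -c "
from h import *
where();todk(0,.063,.081)
c=cap('wrist','w7.png')"
```

```text
dock mm [  1.5  63.4 131.4] gap 0.2 F [-0.2 -0.1  0.6] t 8.2
pos [0.4757 0.2571 0.1314] zang 4.99 -> shift cm [ 0.04  5.04 -0.16] turn [-0.12 -0.01 -0.06] gap 0.0002 F [-0.2 -0.1  0.6] t 8.2
```

View pics/w7.png

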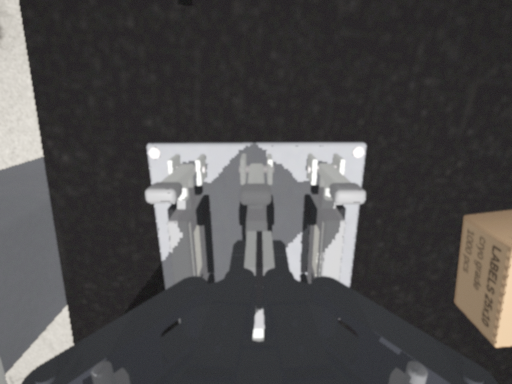

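Request:
apply_moves([
  [0,2.5,-0.1,0,0,0,1],
  [0,5,-0.1,0,0,0,1],
  [0,5,-0.1,0,0,0,1],
  [-1.5,5,-0.1,0,0,0,1],
  [-3,5,-0.1,0,0,0,1],
  [-4.5,5,-0.1,0,0,0,1],
  [-5.7,5,-0.1,0,0,0,1],
  [-5.7,5,-0.1,0,0,0,1],
])

```text
clock: 8.9
position: [0.4703, 0.3119, 0.0823]
eef_rot: [-1.569, -0.005, -1.484]
ft_force: [-2.8, -8.3, 13.7]
finger_gap: -0.0001
```

```bash
python3 -c "
from h import *
where()
c=cap('wrist','w8.png')"
```

```text
dock mm [  0.9 118.5  82.3] gap -0.1 F [-2.8 -8.3 13.7] t 8.9
```

View pics/w8.png

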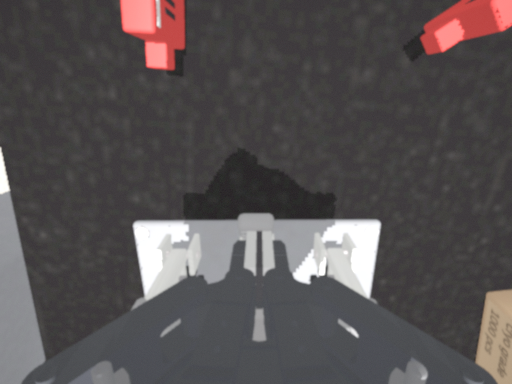

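Request:
apply_moves([
  [0.5,0,0,0,0,0,1],
  [0.5,-4,0,0,0,0,1],
  [2,-5,2,0,0,0,1],
  [4.5,-5,4.5,0,0,0,1],
  [5.7,-5,6,0,0,0,1],
  [5.7,-5,6,0,0,0,1],
  [5.7,-5,6,0,0,0,1],
  [5.7,-5,6,0,0,0,1],
])

```text
clock: 9.62
position: [0.5331, 0.2626, 0.131]
eef_rot: [-1.57, 0.001, -1.483]
ft_force: [0.4, 0.3, -0.4]
finger_gap: 0.0006
```

```bash
python3 -c "
from h import *
where();todk(.06,.063,.081)
c=cap('wrist','w9.png')"
```

```text
dock mm [ 59.2  63.9 131. ] gap 0.6 F [ 0.4  0.3 -0.4] t 9.6
pos [0.5331 0.2626 0.131 ] zang 5.05 -> shift cm [0.09 5.   0.08] turn [-0.04  0.05 -0.07] gap 0.0006 F [ 0.4  0.3 -0.4] t 9.6
```

View pics/w9.png

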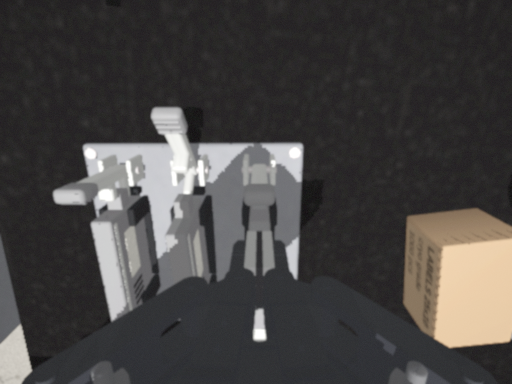

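Lever 2 left is out. Same for the +60 slot, then the -60 slot.

Request:
apply_moves([
  [0,2.5,0,0,0,0,1],
  [0,5,0,0,0,0,1],
  [0,5,0,0,0,0,1],
  [-1.5,5,0,0,0,0,1],
  [-3,5,0,0,0,0,1],
  [-4.5,5,0,0,0,0,1],
  [-5.7,5,0,0,0,0,1],
  [-5.7,5,0,0,0,0,1],
])

```text
clock: 10.33
position: [0.5284, 0.3163, 0.0813]
eef_rot: [-1.572, -0.008, -1.483]
ft_force: [-4.3, -11.4, 12.5]
finger_gap: 0.0003
```

Request:
apply_moves([
  [0.5,0,0,0,0,0,1],
  [0.5,-4,0,0,0,0,1],
  [2,-5,-2,0,0,0,1],
  [4.5,-5,-5,0,0,0,1],
  [5.7,-5,-8,0,0,0,1],
  [5.7,-5,-11,0,0,0,1],
  [5.7,-5,-12,0,0,0,1],
  [5.7,-5,-12,0,0,0,1],
])

```text
clock: 11.0
position: [0.4112, 0.2516, 0.1308]
eef_rot: [-1.571, -0.001, -1.479]
ft_force: [0.7, 0.8, 0.3]
finger_gap: -0.0
```

```bash
python3 -c "
from h import *
where();todk(-.06,.063,.081)
c=cap('wrist','w10.png')"
```

```text
dock mm [-63.2  63.5 130.8] gap -0.0 F [0.7 0.8 0.3] t 11.0
pos [0.4112 0.2516 0.1308] zang 5.24 -> shift cm [0.05 4.98 0.32] turn [-0.    0.24  0.06] gap -0.0 F [0.7 0.8 0.3] t 11.0
```

View pics/w10.png

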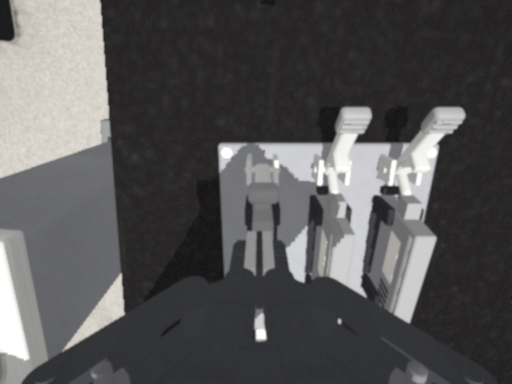

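Request:
apply_moves([
  [0,2.5,0.2,0,0,0,1],
  [0,5,0.2,0,0,0,1],
  [0,5,0.2,0,0,0,1],
  [-1.5,5,0.2,0,0,0,1],
  [-3,5,0.2,0,0,0,1],
  [-4.5,5,0.2,0,0,0,1],
  [-5.7,5,0.2,0,0,0,1],
  [-5.7,5,0.2,0,0,0,1],
])

```text
clock: 11.72
position: [0.4125, 0.3056, 0.0809]
eef_rot: [-1.571, -0.009, -1.484]
ft_force: [-1.8, -13.0, 15.8]
finger_gap: -0.0
```

Request:
apply_moves([
  [0.5,0,0,0,0,0,1],
  [0.5,-4,0,0,0,0,1],
  [3,-5,0,0,0,0,1],
  [7,-5,0,0,0,0,1],
  [11,-5,0,0,0,0,1],
  [15,-5,0,0,0,0,1],
  [18.3,-5,0,0,0,0,1],
  [18.3,-5,0,0,0,0,1],
])

```text
clock: 12.38
position: [0.428, 0.1189, 0.1302]
eef_rot: [-1.572, -0.004, -1.492]
ft_force: [-0.5, 0.7, -0.1]
finger_gap: 0.0003
```

```bash
python3 -c "
from h import *
where();todk(-.06,-.063,.081)
c=cap('wrist','w11.png')"
```

```text
dock mm [-58.  -70.1 130.2] gap 0.3 F [-0.5  0.7 -0.1] t 12.4
pos [0.428  0.1189 0.1302] zang 4.5 -> shift cm [-0.73  4.92 -0.2 ] turn [ 0.07 -0.5   0.23] gap 0.0003 F [-0.5  0.7 -0.1] t 12.4
```

View pics/w11.png

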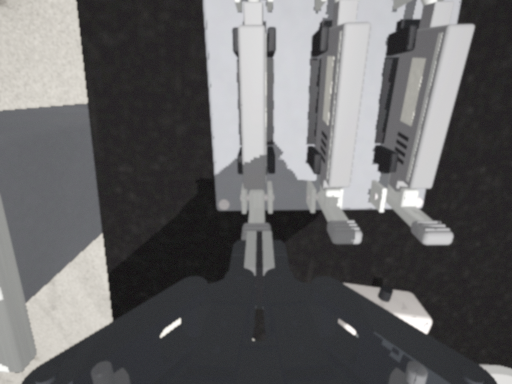

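Request:
apply_moves([
  [0,0,0,0,0,0,1],
  [0,0,0,0,0,0,1],
  [0,0,0,0,0,0,1],
  [0,0,0,0,0,0,1],
  [0,0,0,0,0,0,1],
  [0,0,0,0,0,0,1],
  [0,0,0,0,0,0,1],
  [0,0,0,0,0,0,1],
])

```text
clock: 13.1
position: [0.4269, 0.126, 0.1299]
eef_rot: [-1.571, 0.0, -1.483]
ft_force: [-0.2, 0.1, 0.4]
finger_gap: 0.0001
```

```bash
python3 -c "
from h import *
where();todk(-.06,-.063,.081)
c=cap('wrist','w12.png')"
```

```text
dock mm [-58.5 -62.9 129.9] gap 0.1 F [-0.2  0.1  0.4] t 13.1
pos [0.4269 0.126  0.1299] zang 5.04 -> shift cm [ 0.01  4.89 -0.15] turn [ 0.01  0.04 -0.  ] gap 0.0001 F [-0.2  0.1  0.4] t 13.1
```

View pics/w12.png

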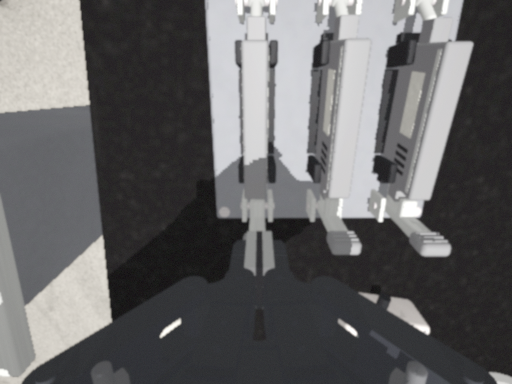

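Request:
apply_moves([
  [0,2.5,-0.1,0,0,0,1],
  [0,4.9,-0.1,0,0,0,1],
  [0,4.9,-0.1,0,0,0,1],
  [1.5,4.9,-0.1,0,0,0,1],
  [3,4.9,-0.1,0,0,0,1],
  [4.5,4.9,-0.1,0,0,0,1],
  [5.7,4.9,-0.1,0,0,0,1],
  [5.7,4.9,-0.1,0,0,0,1],
])

```text
clock: 13.82
position: [0.4319, 0.0722, 0.0828]
eef_rot: [-1.568, 0.005, -1.483]
ft_force: [-6.5, 9.3, 17.9]
finger_gap: 0.0001
```

Request:
apply_moves([
  [-0.5,0,0,0,0,0,1],
  [-0.5,-4,0,0,0,0,1],
  [-2,-5,2,0,0,0,1],
  [-4.5,-5,4.5,0,0,0,1],
  [-5.7,-5,6,0,0,0,1],
  [-5.7,-5,6,0,0,0,1],
  [-5.7,-5,6,0,0,0,1],
  [-5.7,-5,6,0,0,0,1],
])

```text
clock: 14.48
position: [0.4848, 0.1303, 0.1308]
eef_rot: [-1.572, -0.001, -1.483]
ft_force: [-0.2, -0.5, -0.2]
finger_gap: -0.0003
```

```bash
python3 -c "
from h import *
where();todk(0,-.063,.081)
c=cap('wrist','w13.png')"
```

```text
dock mm [ -0.5 -63.7 130.8] gap -0.3 F [-0.2 -0.5 -0.2] t 14.5
pos [0.4848 0.1303 0.1308] zang 5.01 -> shift cm [-0.08  4.98  0.05] turn [0.09 0.01 0.04] gap -0.0003 F [-0.2 -0.5 -0.2] t 14.5
```

View pics/w13.png

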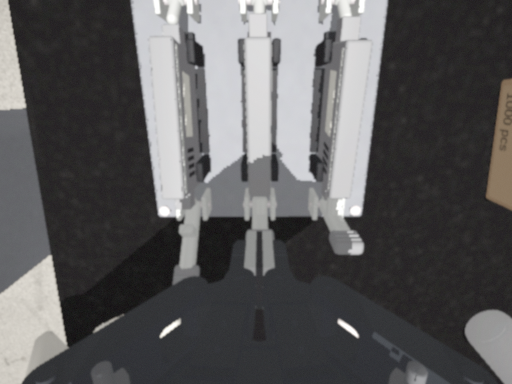

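Request:
apply_moves([
  [0,2.5,0,0,0,0,1],
  [0,5,0,0,0,0,1],
  [0,5,0,0,0,0,1],
  [1.5,5,0,0,0,0,1],
  [3,5,0,0,0,0,1],
  [4.5,5,0,0,0,0,1],
  [5.7,5,0,0,0,0,1],
  [5.7,5,0,0,0,0,1],
])

```text
clock: 15.2
position: [0.4911, 0.0773, 0.0834]
eef_rot: [-1.568, 0.005, -1.483]
ft_force: [-5.9, 9.8, 16.5]
finger_gap: 0.0001
```

Request:
apply_moves([
  [-0.5,0,0,0,0,0,1],
  [-0.5,-4,0,0,0,0,1],
  [-2,-5,2,0,0,0,1],
  [-4.5,-5,4.5,0,0,0,1],
  [-5.7,-5,6,0,0,0,1],
  [-5.7,-5,6,0,0,0,1],
  [-5.7,-5,6,0,0,0,1],
  [-5.7,-5,6,0,0,0,1],
])

```text
clock: 15.87
position: [0.5446, 0.1349, 0.131]
eef_rot: [-1.572, -0.001, -1.484]
ft_force: [-0.0, 0.1, -1.0]
finger_gap: 0.0003
```

Request:
apply_moves([
  [0,2.5,0,0,0,0,1],
  [0,5,0,0,0,0,1],
  [0,5,0,0,0,0,1],
  [1.5,5,0,0,0,0,1],
  [3,5,0,0,0,0,1],
  [4.5,5,0,0,0,0,1],
  [5.7,5,0,0,0,0,1],
  [5.7,5,0,0,0,0,1],
])

```text
clock: 16.53
position: [0.5504, 0.0829, 0.0835]
eef_rot: [-1.568, 0.006, -1.483]
ft_force: [-4.7, 9.3, 10.8]
finger_gap: 0.0001
```

```bash
python3 -c "
from h import *
where();todk(0.06,0,.2)"
```

```text
dock mm [  60.7 -116.6   83.5] gap 0.1 F [-4.7  9.3 10.8] t 16.5
pos [0.5504 0.0829 0.0835] zang 5.04 -> shift cm [-11.74 -11.57  -0.04] turn [-0.13  0.04 -0.36] gap 0.0001 F [-4.7  9.3 10.8] t 16.5
```

Request:
apply_moves([
  [-0.5,0,0,0,0,0,1],
  [-0.5,-4,0,0,0,0,1],
  [-2,-8,-1,0,0,0,1],
  [-5,-11,-2.5,0,0,0,0.06],
  [-8,-14,-4,0,0,0,0.06],
  [-11,-17,-6,0,0,0,0.06],
  [-13,-20,-6,0,0,0,0.06],
  [-13,-22,-6,0,0,0,0.06],
])

```text
clock: 17.2
position: [0.4761, 0.208, 0.3045]
eef_rot: [-1.569, 0.001, -1.477]
ft_force: [1.6, -0.2, -0.1]
finger_gap: 0.0402
```

Request:
apply_moves([
  [0,0,0,0,0,0,0.06],
  [0,0,0,0,0,0,0.06],
  [0,0,0,0,0,0,0.06],
  [0,0,0,0,0,0,0.06],
  [0,0,0,0,0,0,0.06],
  [0,0,0,0,0,0,0.06],
  [0,0,0,0,0,0,0.06],
  [0,0,0,0,0,0,0.06],
])

```text
clock: 17.87
position: [0.4793, 0.2035, 0.3005]
eef_rot: [-1.572, 0.0, -1.484]
ft_force: [-0.4, -0.5, 0.9]
finger_gap: 0.04
```

```bash
python3 -c "
from h import *
where()
T=tool();c=cap('wrist','w14.png');im=cv2.imread('pics/w14.png');cv2.imwrite('pics/w14z.png',cv2.resize(im[20:300,130:390],None,fx=2.14,fy=2.14))
np.save('T14.npy',T)
c=cap('side');im=cv2.cvtColor(c['pixels'],cv2.COLOR_RGB2BGR);cv2.imwrite('pics/s14.png',cv2.resize(im[140:260,170:310],None,fx=5,fy=5,interpolation=cv2.INTER_CUBIC))
"
```

```text
dock mm [  0.4   9.7 300.5] gap 40.0 F [-0.4 -0.5  0.9] t 17.9
```

View pics/w14z.png

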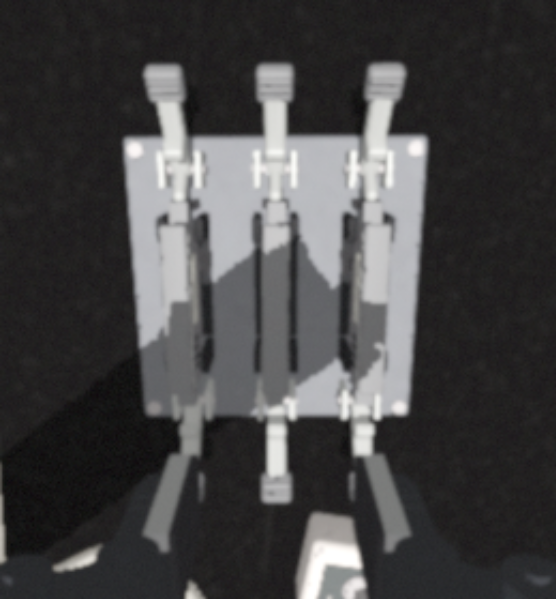

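View pics/s14.png

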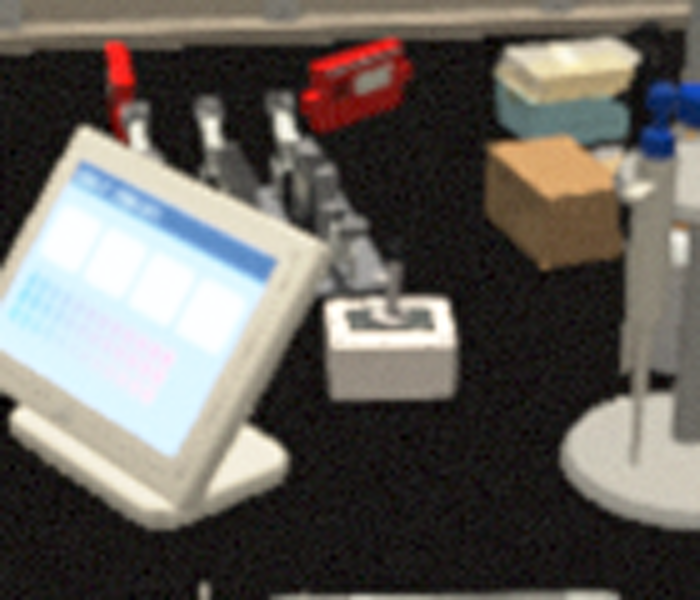

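Run:
```python
from h import *
T=np.load('T14.npy');c=cap('wrist')
def z(p): return [(130+x/2.14,20+y/2.14) for x,y in p]
for th in (.8,.7,.6):
  P=[dk(x,s*(.08+.073*np.sin(th)),.022+.073*np.cos(th)) for x in(-.06,0,.06) for s in (1,-1)]
  q=proj(c,P,T); print(th,np.round((q-[130,20])*2.14,0).tolist())
M=onplane(c,z([(176,223),(276,223),(374,223)]),.081,T)
for m in M:
    d=m[:2]-DC;a=np.radians(DY);print(np.round(1000*np.array([d@[np.cos(a),np.sin(a)],d@[-np.sin(a),np.cos(a)]]),1))
t=cap('top','t14.png')
```

```text
0.8 [[162.0, 69.0], [186.0, 500.0], [274.0, 69.0], [275.0, 500.0], [387.0, 69.0], [364.0, 499.0]]
0.7 [[161.0, 79.0], [185.0, 497.0], [274.0, 79.0], [275.0, 497.0], [388.0, 79.0], [365.0, 497.0]]
0.6 [[161.0, 90.0], [183.0, 493.0], [274.0, 90.0], [275.0, 492.0], [388.0, 90.0], [367.0, 492.0]]
[-55.7  52.2]
[ 0.8 52.1]
[56.2 52.1]
```

View pics/t14.png

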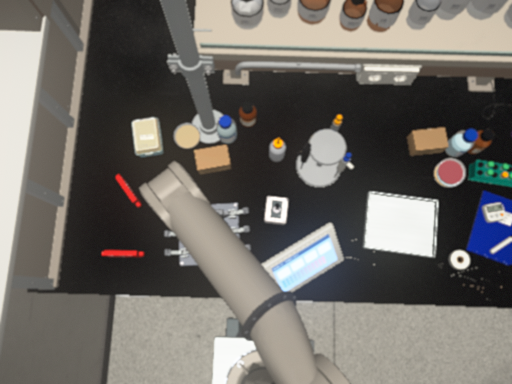

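Request:
apply_moves([
  [0.5,3,1,0,0,0,0.06],
  [1,6,3,0,0,0,0.06],
  [1,9,5,0,0,0,0.06],
  [1,12,6,0,0,0,0.06],
  [1,15,6,0,0,0,0.06],
  [1,15,6,0,0,0,0.06],
  [1,15,6,0,0,0,0.06],
  [1,15,6,0,0,0,0.06],
])

```text
clock: 18.73
position: [0.5405, 0.1998, 0.1526]
eef_rot: [-1.569, 0.001, -1.483]
ft_force: [0.8, 0.7, 0.1]
finger_gap: 0.0403
```

```bash
python3 -c "
from h import *
where();todk(.06,0,.061)
T=tool();c=cap('wrist','w15.png');print(proj(c,[dk(.06,.052,.081),dk(.06,.0,.081)],T))
"
```

```text
dock mm [ 61.    0.7 152.6] gap 40.3 F [0.8 0.7 0.1] t 18.7
pos [0.5405 0.1998 0.1526] zang 5.05 -> shift cm [ 0.08  9.16 -0.12] turn [-0.09  0.05 -0.05] gap 0.0403 F [0.8 0.7 0.1] t 18.7
[[256.77002059 135.59450993]
 [256.93932738 203.6269772 ]]
```

View pics/w15.png

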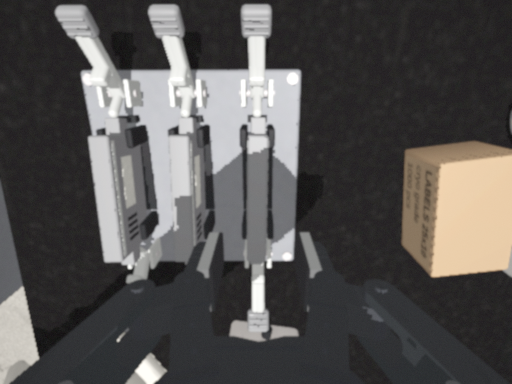

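Request:
apply_moves([
  [0,3,-0.1,0,0,0,0.06],
  [0,6,-0.1,0,0,0,0.06],
  [0,9.1,-0.1,0,0,0,0.06],
  [0,9.1,-0.1,0,0,0,0.06],
  [0,9.1,-0.1,0,0,0,1],
  [0,9.1,-0.1,0,0,0,1],
  [0,9.1,-0.1,0,0,0,1],
  [0,9.1,-0.1,0,0,0,1],
])

```text
clock: 19.45
position: [0.5403, 0.2, 0.0627]
eef_rot: [-1.567, 0.001, -1.483]
ft_force: [-2.6, -0.3, 9.0]
finger_gap: 0.0153
```

Request:
apply_moves([
  [0,0,0,0,0,0,1],
  [0,0,0,0,0,0,1],
  [0,-1,0,0,0,0,1],
  [0,-2,0,0,0,0,1],
  [0,-3.5,0,0,0,0,1],
  [0,-5,0,0,0,0,1],
  [0,-6.5,0,0,0,0,1],
  [0,-8,0,0,0,0,1],
])

```text
clock: 20.12
position: [0.5394, 0.1989, 0.1421]
eef_rot: [-1.569, 0.0, -1.484]
ft_force: [0.2, 0.1, -1.8]
finger_gap: 0.0149
```

```bash
python3 -c "
from h import *
where();c=cap('wrist','w16.png')
"
```

```text
dock mm [ 5.990e+01 -1.000e-01  1.421e+02] gap 14.9 F [ 0.2  0.1 -1.8] t 20.1
```

View pics/w16.png

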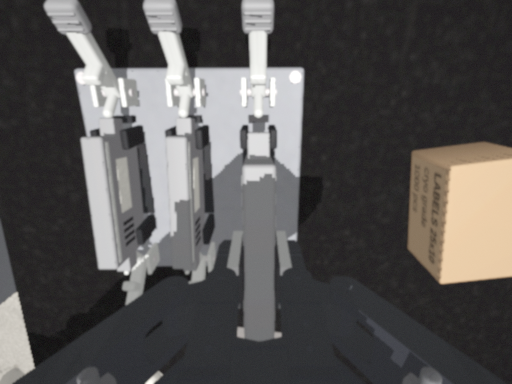

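```bash
cat >> h.py <<'E'
def tray(fn=None):
    c=cap('top',fn); im=c['pixels'].astype(int); m=((im.min(2)>110)&(im.max(2)-im.min(2)<40)).astype(np.uint8)
    m[:180]=0;m[285:]=0;m[:,:346]=0;m[:,465:]=0
    m=cv2.morphologyEx(m,cv2.MORPH_CLOSE,np.ones((5,5)))
    n,l,s,_=cv2.connectedComponentsWithStats(m); i=1+np.argmax(s[1:,4]); P=np.argwhere(l==i)[:,::-1].astype(np.float32)
    r=cv2.minAreaRect(P); b=cv2.boxPoints(r); W=onplane(c,b,.024)
    print('px',np.round(b,0).tolist()); print(W[:,:2].round(3).tolist(),'C',W.mean(0).round(4)[:2])
    for k in range(4):
        d=W[(k+1)%4]-W[k]; print(round(np.linalg.norm(d),4),round(np.degrees(np.arctan2(d[1],d[0])),1))
    return W.mean(0)[:2]
E
python3 -c "
from h import *
tray('t16.png')"
```

```text
px [[361.0, 248.0], [368.0, 190.0], [442.0, 200.0], [435.0, 258.0]]
[[0.446, -0.307], [0.641, -0.336], [0.615, -0.582], [0.422, -0.547]] C [ 0.5312 -0.4427]
0.1973 -8.4
0.2476 -95.9
0.1965 169.6
0.2409 84.3
```

Request:
apply_moves([
  [0,-3,0,0,0,0,1],
  [0,-6,0,0,0,0,1],
  [0,-9,0,0,0,0,1],
  [0,-12,0,0,0,0,1],
  [0,-15,0,0,0,0,1],
  [0,-18,0,0,0,0,1],
  [0,-21,0,0,0,0,1],
  [0,-22,0,0,0,0,1],
])

```text
clock: 20.88
position: [0.5401, 0.1999, 0.3644]
eef_rot: [-1.565, 0.001, -1.483]
ft_force: [0.4, 1.1, -1.1]
finger_gap: 0.0149
```

View pics/t16.png

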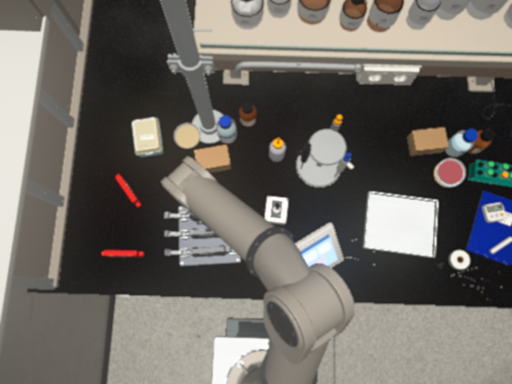

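```bash
python3 -c "
from h import *
to([.56,-.44,.36],-7)"
```

```text
pos [0.5401 0.1999 0.3644] zang 5.01 -> shift cm [63.92  0.32 -3.6 ] turn [-0.34 12.01 -0.12] gap 0.0149 F [ 0.4  1.1 -1.1] t 20.9
```

Request:
apply_moves([
  [3,0,0,0,1,0,1],
  [7,0,0,0,3,0,1],
  [11,0,-0.5,0,5,0,1],
  [15,0,-1,0,6,0,1],
  [19,0,-1,0,7,0,1],
  [23,0,-1.2,0,9,0,1],
  [27,0,-1.4,0,11,0,1],
  [31,0,-1.6,0,12,0,1],
])

```text
clock: 21.55
position: [0.5493, -0.1134, 0.3589]
eef_rot: [-1.572, -0.001, -1.695]
ft_force: [1.3, 0.5, -1.1]
finger_gap: 0.0151
```

```bash
python3 -c "
from h import *
to([.56,-.42,.36],-7)"
```

```text
pos [ 0.5493 -0.1134  0.3589] zang -7.1 -> shift cm [30.29 -0.1   4.85] turn [ 0.06 -0.1   0.03] gap 0.0151 F [ 1.3  0.5 -1.1] t 21.6
```

Request:
apply_moves([
  [4,0,0.6,0,0,0,1],
  [8,0,1.2,0,0,0,1],
  [12,0,2,0,0,0,1],
  [16,0,2.6,0,0,0,1],
  [20,0,3.2,0,0,0,1],
  [24,0,3.8,0,0,0,1],
  [27,0,4.4,0,0,0,1],
  [30,0,4.8,0,0,0,1],
])

```text
clock: 22.22
position: [0.5604, -0.4174, 0.358]
eef_rot: [-1.573, 0.0, -1.694]
ft_force: [0.7, 0.3, -1.1]
finger_gap: 0.0147
```

Request:
apply_moves([
  [0,0,0,0,0,0,1],
  [0,0,0,0,0,0,1],
  [0,0,0,0,0,0,1],
  [0,0,0,0,0,0,1],
  [0,0,0,0,0,0,1],
  [0,0,0,0,0,0,1],
  [0,0,0,0,0,0,1],
  [0,0,0,0,0,0,1],
])

```text
clock: 22.88
position: [0.5614, -0.4145, 0.3602]
eef_rot: [-1.571, -0.0, -1.692]
ft_force: [-0.8, -0.2, -0.5]
finger_gap: 0.0149
```

```bash
python3 -c "
from h import *
to([.5806,-.447,.2],-7)
T=tool();np.save('T17.npy',T);c=cap('wrist','w17.png');print(T.round(3))"
```

```text
pos [ 0.5614 -0.4145  0.3602] zang -6.95 -> shift cm [ 2.99 16.02  2.29] turn [-0.01  0.05  0.02] gap 0.0149 F [-0.8 -0.2 -0.5] t 22.9
[[-0.121  0.     0.993  0.561]
 [-0.993 -0.    -0.121 -0.414]
 [ 0.    -1.     0.     0.36 ]
 [ 0.     0.     0.     1.   ]]
```

View pics/w17.png

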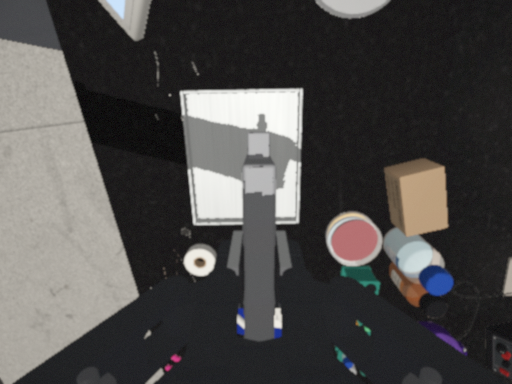

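```bash
cat >> h.py <<'E'
def traypx(c,T,px):
    W=onplane(c,px,.025,T); print(W[:,:2].round(4).tolist(),'C',W.mean(0).round(4)[:2])
    for k in range(4):
        d=W[(k+1)%4]-W[k]; print(round(np.linalg.norm(d),4),round(np.degrees(np.arctan2(d[1],d[0])),1))
E
python3 -c "
from h import *
T=np.load('T17.npy');c=cap('wrist')
traypx(c,T,[(181,91),(303,89),(299,223),(193,225)])"
```

```text
[[0.4521, -0.3205], [0.64, -0.3406], [0.6163, -0.5684], [0.4254, -0.5489]] C [ 0.5335 -0.4446]
0.189 -6.1
0.229 -95.9
0.1918 174.2
0.23 83.4
```

```bash
python3 -c "
from h import *
to([.5832,-.4499,.055],-6.1)"
```

```text
pos [ 0.5613 -0.4148  0.3601] zang -6.97 -> shift cm [ 3.21 30.51  2.59] turn [-0.01 -0.87  0.01] gap 0.0146 F [ 0.1 -0.8 -1.8] t 23.0
```

Request:
apply_moves([
  [1.5,3,1.3,0,-0.9,0,1],
  [3.2,7,2.6,0,-0.9,0,1],
  [3.2,11,2.6,0,-0.9,0,1],
  [3.2,15,2.6,0,-0.9,0,1],
  [3.2,19,2.6,0,-0.9,0,1],
  [3.2,22,2.6,0,-0.9,0,1],
  [3.2,25,2.6,0,-0.9,0,1],
  [3.2,25,2.6,0,-0.9,0,1],
])

```text
clock: 23.65
position: [0.5792, -0.4477, 0.1023]
eef_rot: [-1.581, 0.005, -1.677]
ft_force: [-2.2, 0.9, -2.6]
finger_gap: 0.015
```

```bash
python3 -c "
from h import *
to([.5832,-.4499,.047],-6.1)
T=tool();c=cap('wrist','w18.png')"
```

```text
pos [ 0.5792 -0.4477  0.1023] zang -6.06 -> shift cm [0.2  5.53 0.48] turn [ 0.6   0.04 -0.3 ] gap 0.015 F [-2.2  0.9 -2.6] t 23.6
```

View pics/w18.png

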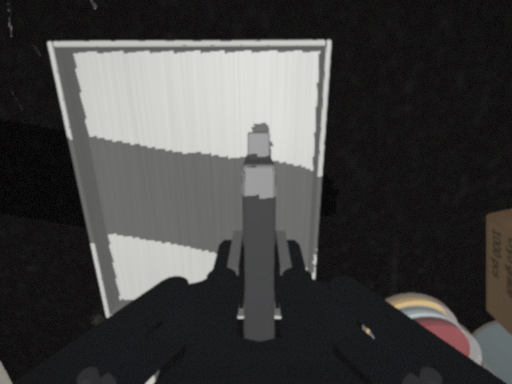

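Request:
apply_moves([
  [0,2,0,0,0,0,1],
  [0,4,0,0,0,0,1],
  [0,5.2,0,0,0,0,1],
  [0,5.8,0,0,0,0,1],
  [0,6.1,0,0,0,0,1],
  [0,6.1,0,0,0,0,1],
  [0,6.1,0,0,0,0,1],
  [0,6.1,0,0,0,0,1],
])

```text
clock: 24.37
position: [0.5844, -0.454, 0.0538]
eef_rot: [-1.566, -0.006, -1.679]
ft_force: [-2.9, -4.1, 7.2]
finger_gap: 0.0148
```

```bash
python3 -c "
from h import *
to([.5832,-.4499,.047],-6.1)"
```

```text
pos [ 0.5844 -0.454   0.0538] zang -6.21 -> shift cm [-0.4   0.68 -0.17] turn [-0.27 -0.12  0.35] gap 0.0148 F [-2.9 -4.1  7.2] t 24.4
```

```bash
python3 -c "
from h import *
to([.5832,-.4499,.047],-6.1)
T=tool();c=cap('wrist','w19.png'); c=cap('side','s19.png');im=cv2.imread('pics/s19.png');cv2.imwrite('pics/s19z.png',cv2.resize(im[200:340,180:330],None,fx=4,fy=4))"
```

```text
pos [ 0.5844 -0.454   0.0538] zang -6.21 -> shift cm [-0.4   0.68 -0.17] turn [-0.27 -0.12  0.35] gap 0.0148 F [-2.9 -4.1  7.2] t 24.4
```

View pics/w19.png

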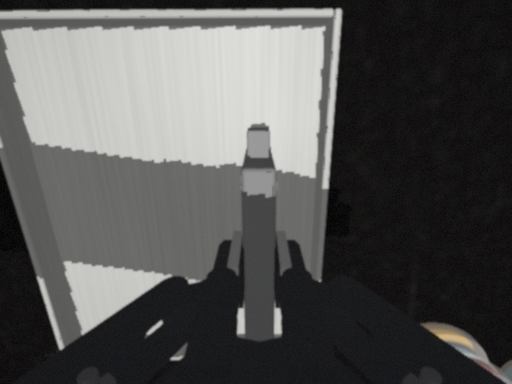

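View pics/s19z.png

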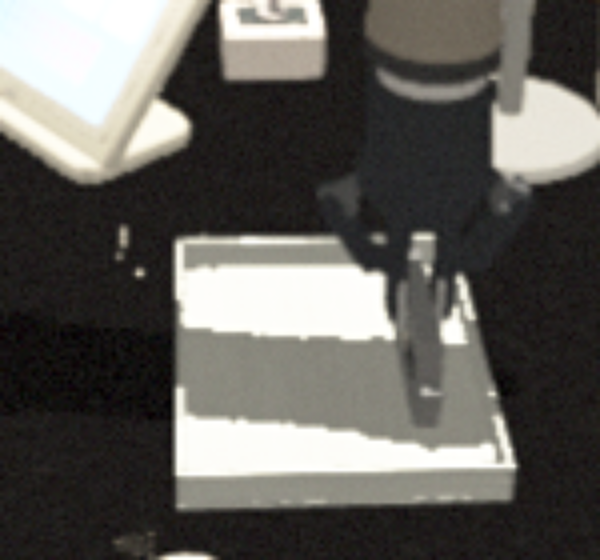

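Request:
apply_moves([
  [0,0,0,0,0,0,1],
  [0,0,0,0,0,0,1],
  [0,0,0,0,0,0,1],
  [0,0,0,0,0,0,1],
  [0,0,0,0,0,0,1],
  [0,0,0,0,0,0,1],
  [0,0,0,0,0,0,1],
  [0,0,0,0,0,0,1],
])

```text
clock: 25.13
position: [0.5845, -0.454, 0.0538]
eef_rot: [-1.566, -0.006, -1.679]
ft_force: [-3.0, -3.3, 7.4]
finger_gap: 0.015
```

```bash
python3 -c "
from h import *
to([.5832,-.4499,.047],-6.1); print(ctrl.get_obs()['wrist_torque'])"
```

```text
pos [ 0.5845 -0.454   0.0538] zang -6.21 -> shift cm [-0.4   0.68 -0.17] turn [-0.27 -0.11  0.35] gap 0.015 F [-3.  -3.3  7.4] t 25.1
[-0.52411304  0.65080722  0.12992544]
```

```bash
python3 -c "
from h import *
T=tool();c=cap('wrist')
for up in (.022,.0186,.012,.005,0):
  print(up,[np.round(proj(c,[T[:3,3]+T[:3,:3]@np.array([s*.052,-(up-b),0])],T)[0],1) for s,b in((-1,0),(1,0),(-1,.06))])
im=cv2.imread('pics/w19.png');cv2.imwrite('pics/w19z.png',cv2.resize(im[110:360,200:320],None,fx=2.4,fy=2.4))"
```

```text
0.022 [array([257.4, 170. ]), array([257.9, 364.5]), array([257.9, 143.1])]
0.0186 [array([257.5, 167.7]), array([258. , 358.6]), array([257.9, 142.1])]
0.012 [array([257.5, 163.8]), array([258. , 347.9]), array([257.9, 140.3])]
0.005 [array([257.6, 160. ]), array([258. , 337.5]), array([258. , 138.5])]
0 [array([257.6, 157.5]), array([258.1, 330.5]), array([258. , 137.3])]
```

View pics/w19z.png

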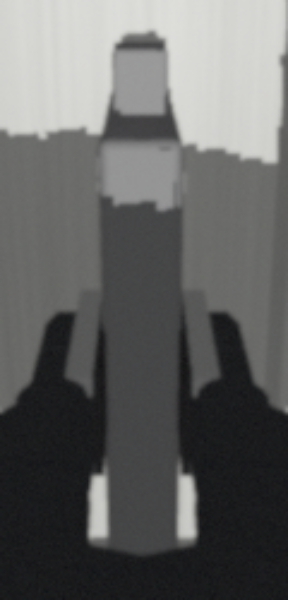

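Request:
apply_moves([
  [-0.4,-1.5,-0.1,0,0,0,1],
  [-0.4,-1.5,-0.1,0,0,-3.5,1],
  [-0.4,-1.5,-0.1,0,0,-7,1],
  [-0.4,-1.5,-0.1,0,0,-7,1],
  [-0.4,-1.5,-0.1,0,0,-7,1],
  [-0.4,-1.5,-0.1,0,0,-7,1],
  [-0.4,-1.5,-0.1,0,0,-7,1],
  [-0.4,-1.5,-0.1,0,0,-7,1],
])

```text
clock: 25.85
position: [0.5821, -0.447, 0.064]
eef_rot: [-1.571, -0.122, -1.679]
ft_force: [-0.1, 0.2, -1.2]
finger_gap: 0.0149
```

```bash
python3 -c "
from h import *
to([.5832,-.4499,.047],-6.1); print(ctrl.get_obs()['wrist_torque'])
c=cap('side','s20.png');im=cv2.imread('pics/s20.png');cv2.imwrite('pics/s20z.png',cv2.resize(im[200:340,180:330],None,fx=4,fy=4))"
```

```text
pos [ 0.5821 -0.447   0.064 ] zang -6.19 -> shift cm [0.07 1.72 0.14] turn [ 0.01 -0.09  6.98] gap 0.0149 F [-0.1  0.2 -1.2] t 25.9
[0.17564498 0.02164255 0.01026045]
```

View pics/s20z.png

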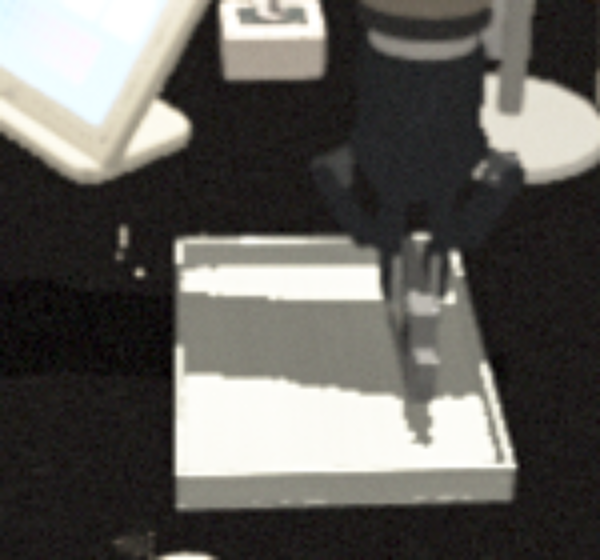

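Request:
apply_moves([
  [0,0.4,0,0,0,0,1],
  [0,0.8,0,0,0,0,1],
  [0,1.1,0,0,0,0,1],
  [0,1.3,0,0,0,0,1],
  [0,1.3,0,0,0,0,1],
  [0,1.3,0,0,0,0,1],
  [0,1.3,0,0,0,0,1],
  [0,1.3,0,0,0,0,1],
])

```text
clock: 26.57
position: [0.5822, -0.4527, 0.0543]
eef_rot: [-1.568, -0.129, -1.681]
ft_force: [-4.1, -5.3, 13.5]
finger_gap: 0.0148
```

Request:
apply_moves([
  [0,-0.2,0,0,0,0,1],
  [0,-0.3,0,0,0,0,1],
  [0,-0.3,0,0,0,0,0.6],
  [0,-0.3,0,0,0,0,0.5],
  [0,-0.3,0,0,0,0,0.3],
  [0,-0.3,0,0,0,0,0.1],
  [0,-0.3,0,0,0,0,0.06],
  [0,-0.3,0,0,0,0,0.06],
])

```text
clock: 27.23
position: [0.5825, -0.4468, 0.0538]
eef_rot: [-1.571, -0.122, -1.677]
ft_force: [-0.4, 0.8, -0.1]
finger_gap: 0.0401
```

Request:
apply_moves([
  [0,-2,0,0,0,0,0.06],
  [0,-4,0,0,0,0,0.06],
  [0,-7,0,0,0,3,0.06],
  [0,-10,0,0,0,7,0.06],
  [0,-14,0,0,0,7,0.06],
  [0,-18,0,0,0,7,0.06],
  [0,-22,0,0,0,7,0.06],
  [0,-25,0,0,0,7,0.06],
])

```text
clock: 27.9
position: [0.5864, -0.4164, 0.3063]
eef_rot: [-1.567, -0.001, -1.677]
ft_force: [1.1, -0.1, 0.1]
finger_gap: 0.0404
```

```bash
python3 -c "
from h import *
to([.55,-.1,.36],5)
T=tool();c=cap('wrist','w21.png'); c=cap('side','s21.png');im=cv2.imread('pics/s21.png');cv2.imwrite('pics/s21z.png',cv2.resize(im[200:340,180:330],None,fx=4,fy=4))"
```

```text
pos [ 0.5864 -0.4164  0.3063] zang -6.08 -> shift cm [-31.07  -5.43  -6.96] turn [ -0.19 -11.08   0.08] gap 0.0404 F [ 1.1 -0.1  0.1] t 27.9
```

View pics/w21.png

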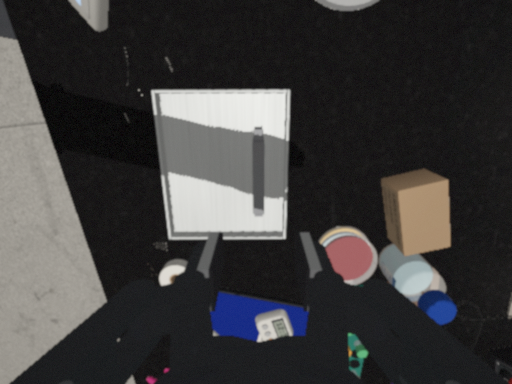

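View pics/s21z.png

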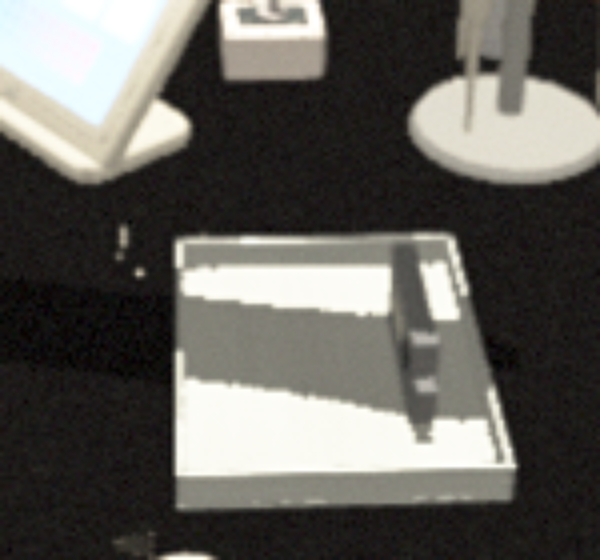

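Request:
apply_moves([
  [-4,-1,-0.8,0,-1,0,0.06],
  [-8,-2,-1.6,0,-3,0,0.06],
  [-12,-3,-2.5,0,-5,0,0.06],
  [-16,-3,-3.5,0,-7,0,0.06],
  [-20,-3,-4.5,0,-9,0,0.06],
  [-24,-3,-5.5,0,-11,0,0.06],
  [-28,-3,-6.5,0,-11,0,0.06],
  [-32,-3,-7.5,0,-11,0,0.06],
])

```text
clock: 28.67
position: [0.5441, -0.0888, 0.3316]
eef_rot: [-1.571, -0.0, -1.485]
ft_force: [0.8, 0.5, 0.1]
finger_gap: 0.0403
```

```bash
python3 -c "
from h import *
todk(0,0,.15)"
```

```text
pos [ 0.5441 -0.0888  0.3316] zang 4.91 -> shift cm [-28.71  18.15  -3.98] turn [ 0.04 -0.09  0.02] gap 0.0403 F [0.8 0.5 0.1] t 28.7
```

Request:
apply_moves([
  [-4,0,-0.5,0,0,0,0.06],
  [-8,0,-1,0,0,0,0.06],
  [-12,0,-2,0,0,0,0.06],
  [-16,0,-3,0,0,0,0.06],
  [-20,1,-4,0,0,0,0.06],
  [-23,3,-4,0,0,0,0.06],
  [-26,5,-4,0,0,0,0.06],
  [-28.7,8,-4,0,0,0,0.06],
])

```text
clock: 29.33
position: [0.4809, 0.1944, 0.2527]
eef_rot: [-1.567, 0.001, -1.484]
ft_force: [0.4, -0.6, -1.7]
finger_gap: 0.04
```

Request:
apply_moves([
  [0,3,0,0,0,0,0.06],
  [0,6,0,0,0,0,0.06],
  [0,9,0,0,0,0,0.06],
  [0,10,0,0,0,0,0.06],
  [0,10,0,0,0,0,0.06],
  [0,10,0,0,0,0,0.06],
  [0,10,0,0,0,0,0.06],
  [0,10,0,0,0,0,0.06],
])

```text
clock: 30.0
position: [0.4819, 0.1925, 0.154]
eef_rot: [-1.568, 0.001, -1.486]
ft_force: [0.0, -0.3, 0.0]
finger_gap: 0.0403
```

```bash
python3 -c "
from h import *
where();todk(.0,0,.061)
T=tool();c=cap('wrist','w22.png')
"
```

```text
dock mm [  2.   -1.5 154. ] gap 40.3 F [ 0.  -0.3  0. ] t 30.0
pos [0.4819 0.1925 0.154 ] zang 4.89 -> shift cm [-0.15  9.3  -0.23] turn [-0.18 -0.11 -0.04] gap 0.0403 F [ 0.  -0.3  0. ] t 30.0
```

View pics/w22.png

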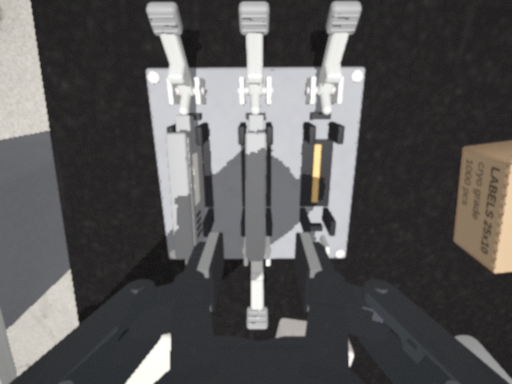

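Run:
```python
from h import *
T=tool();c=cap('wrist')
for th in (.8,.7,.6):
  # top end centre and outer/inner corners
  P=[]
  for x,s in((0,1),(0,-1)):
    for r,t in((.073,.005),(.073,-.005)):
      P.append(dk(x,s*(.08+r*np.sin(th)+t*np.cos(th)),.022+r*np.cos(th)-t*np.sin(th)))
  print(th,proj(c,P,T).round(1).tolist())
for z in (.081,.075,.07): print(z,proj(c,[dk(0,.052,z),dk(0,-.052,z)],T).round(1).tolist())
im=cv2.imread('pics/w22.png');cv2.imwrite('pics/w22z.png',cv2.resize(im[0:340,215:300],None,fx=1.75*1.3,fy=1.75))
cv2.imwrite('pics/w22y.png',cv2.resize(im[230:340,215:300],None,fx=5,fy=5))
```

```text
0.8 [[254.4, 0.3], [254.4, 9.6], [256.7, 327.2], [256.6, 327.4]]
0.7 [[254.4, 6.9], [254.4, 18.0], [256.6, 327.5], [256.6, 326.5]]
0.6 [[254.4, 14.8], [254.4, 27.6], [256.6, 326.9], [256.5, 324.6]]
0.081 [[255.2, 132.0], [256.1, 258.7]]
0.075 [[255.3, 130.9], [256.1, 254.7]]
0.07 [[255.3, 129.9], [256.2, 251.5]]
```

View pics/w22y.png

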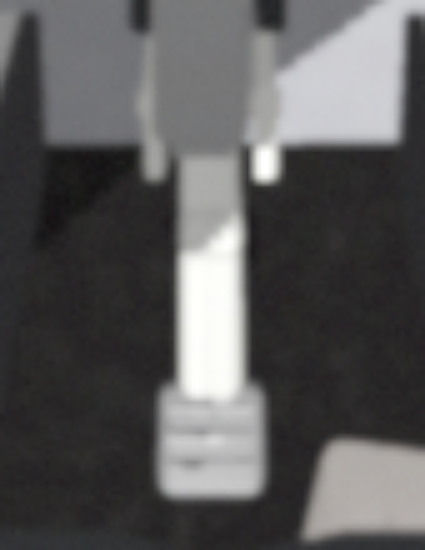

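Run:
```python
from h import *
T=tool();c=cap('wrist')
for th in (.8,.75,.7,.6):
  P=[dk(0,-(.08+r*np.sin(th)+t*np.cos(th)),.022+r*np.cos(th)-t*np.sin(th)) for r,t in((.053,-.005),(.073,-.005),(.073,.005))]
  P+=[dk(0,(.08+r*np.sin(th)+t*np.cos(th)),.022+r*np.cos(th)-t*np.sin(th)) for r,t in((.053,-.005),(.073,-.005),(.073,.005))]
  print(th,proj(c,P,T)[:,1].round(1).tolist())
```

```text
0.8 [304.3, 327.5, 327.3, 38.1, 9.4, 0.1]
0.75 [303.8, 327.2, 327.6, 41.0, 13.4, 3.2]
0.7 [303.1, 326.6, 327.6, 44.1, 17.8, 6.6]
0.6 [301.3, 324.7, 327.0, 50.8, 27.4, 14.5]
```

Request:
apply_moves([
  [-0.1,3,-0.2,0,0,0,0.06],
  [-0.1,6,-0.2,0,0,0,0.06],
  [-0.1,9.1,-0.2,0,0,0,0.06],
  [-0.1,9.1,-0.2,0,0,0,0.06],
  [-0.1,9.1,-0.2,0,0,0,1],
  [-0.1,9.1,-0.2,0,0,0,1],
  [-0.1,9.1,-0.2,0,0,0,1],
  [-0.1,9.1,-0.2,0,0,0,1],
])

```text
clock: 30.82
position: [0.4798, 0.1933, 0.0629]
eef_rot: [-1.568, 0.001, -1.485]
ft_force: [0.2, 0.7, 2.7]
finger_gap: 0.0148
```

Run:
```python
from h import *
where();T=tool();c=cap('wrist','w23.png')
for up in (.025,.02,.015,.01): print(up,proj(c,[T[:3,3]+T[:3,:3]@np.array([s*.052,-up,0]) for s in(-1,1)],T)[:,1].round(1))
```

```text
dock mm [ 0.  -0.5 62.9] gap 14.8 F [0.2 0.7 2.7] t 30.8
0.025 [171.8 369.7]
0.02 [168.4 360.8]
0.015 [165.3 352.5]
0.01 [162.4 344.7]
```

View pics/w23.png

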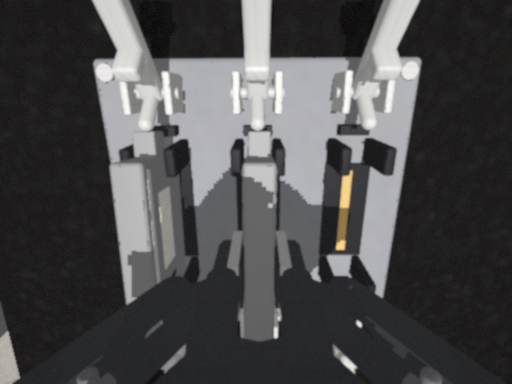

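Run:
```python
import cv2
for n in('w23','w16','w18'):
    im=cv2.imread(f'pics/{n}.png');cv2.imwrite(f'pics/{n}z.png',cv2.resize(im[110:210,215:305],None,fx=5,fy=5))
import numpy as np
cv2.imwrite('pics/cmp.png',np.hstack([cv2.resize(cv2.imread(f'pics/{n}z.png'),(260,290)) for n in('w23','w16','w18')]))
```

```text
(no output)
```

View pics/cmp.png

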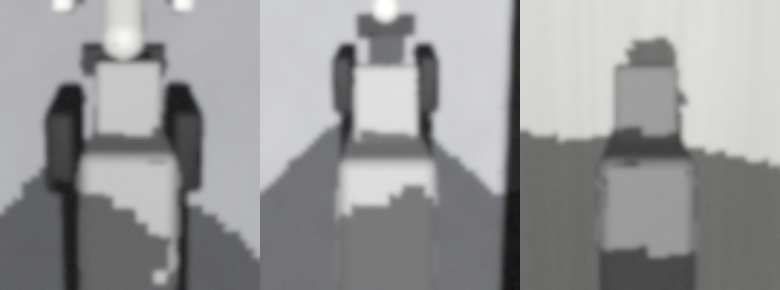

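Request:
apply_moves([
  [0,0,0,0,0,0,0.3],
  [0,0,0,0,0,0,0.3],
  [0,0.5,0,0,0,0,0.3],
  [0,0.8,0,0,0,0,0.3],
  [0,0.8,0,0,0,0,1],
  [0,0.8,0,0,0,0,1],
  [0,0.8,0,0,0,0,1],
  [0,0.8,0,0,0,0,1],
])

```text
clock: 31.53
position: [0.4784, 0.1927, 0.053]
eef_rot: [-1.571, -0.0, -1.485]
ft_force: [-0.2, -0.5, -1.3]
finger_gap: 0.0155
```

Request:
apply_moves([
  [0,0,0,0,0,0,1],
  [0,-1,0,0,0,0,1],
  [0,-2,0,0,0,0,1],
  [0,-4,0,0,0,0,1],
  [0,-6,0,0,0,0,1],
  [0,-8,0,0,0,0,1],
  [0,-9,0,0,0,0,1],
  [0,-9,0,0,0,0,1],
])

```text
clock: 32.2
position: [0.4799, 0.1936, 0.146]
eef_rot: [-1.566, 0.001, -1.485]
ft_force: [0.2, 0.8, -1.8]
finger_gap: 0.0153
```

Run:
```python
from h import *
where();T=tool();c=cap('wrist','w24.png')
to(dk(0,0,.36))
for up in (.025,.02,.015,.01): print(up,proj(c,[T[:3,3]+T[:3,:3]@np.array([s*.052,-up,0]) for s in(-1,1)],T)[:,1].round(1))
```

```text
dock mm [ 1.00e-01 -2.00e-01  1.46e+02] gap 15.3 F [ 0.2  0.8 -1.8] t 32.2
pos [0.4792 0.193  0.1444] zang 4.89 -> shift cm [ -0.08 -21.56   0.11] turn [0. 0. 0.] gap 0.0151 F [ 0.8 -0.4 -0.7] t 32.2
0.025 [171.8 369.7]
0.02 [168.4 360.8]
0.015 [165.3 352.5]
0.01 [162.4 344.7]
```

View pics/w24.png

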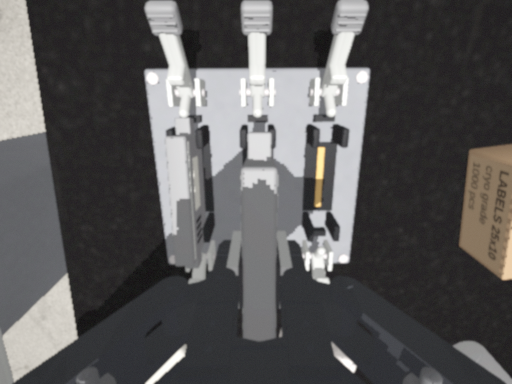

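Request:
apply_moves([
  [0,-3,0,0,0,0,1],
  [0,-6,0,0,0,0,1],
  [0,-9,0,0,0,0,1],
  [0,-12,0.5,0,0,0,1],
  [0,-15,1,0,0,0,1],
  [0,-18,2,0,0,0,1],
  [0,-21,4,0,0,0,1],
  [0,-21.6,6,0,0,0,1],
])

```text
clock: 32.92
position: [0.54, 0.1989, 0.3635]
eef_rot: [-1.565, 0.001, -1.485]
ft_force: [0.8, 0.4, -1.2]
finger_gap: 0.0152
```

Request:
apply_moves([
  [3,0,0,0,1,0,1],
  [7,0,0,0,3,0,1],
  [11,0,-0.5,0,5,0,1],
  [15,0,-1,0,6,0,1],
  [19,0,-1,0,7,0,1],
  [23,0,-1.2,0,9,0,1],
  [27,0,-1.4,0,10,0,1],
  [31,0,-1.6,0,11,0,1],
])

```text
clock: 33.58
position: [0.5481, -0.1144, 0.3577]
eef_rot: [-1.573, -0.0, -1.678]
ft_force: [0.5, -0.8, -1.5]
finger_gap: 0.0155
```

Run:
```python
from h import *
to([.535,-.42,.36],-6.1)
```

```text
pos [ 0.5481 -0.1144  0.3577] zang -6.15 -> shift cm [30.52 -0.23  1.98] turn [ 0.13 -0.05  0.01] gap 0.0155 F [ 0.5 -0.8 -1.5] t 33.6
```

Request:
apply_moves([
  [4,0,0.3,0,0,0,1],
  [8,0,0.6,0,0,0,1],
  [12,0,1,0,0,0,1],
  [16,0,1.3,0,0,0,1],
  [20,0,1.6,0,0,0,1],
  [24,0,1.9,0,0,0,1],
  [27,0,2,0,0,0,1],
  [30,0,2,0,0,0,1],
])

```text
clock: 34.25
position: [0.5359, -0.415, 0.3567]
eef_rot: [-1.574, 0.001, -1.679]
ft_force: [0.3, -0.7, -0.8]
finger_gap: 0.0152
```

Request:
apply_moves([
  [0,0,0,0,0,0,1],
  [0,0,0,0,0,0,1],
  [0,0,0,0,0,0,1],
  [0,0,0,0,0,0,1],
  [0,0,0,0,0,0,1],
  [0,0,0,0,0,0,1],
  [0,0,0,0,0,0,1],
  [0,0,0,0,0,0,1],
])

```text
clock: 34.92
position: [0.5372, -0.4123, 0.3594]
eef_rot: [-1.571, -0.0, -1.676]
ft_force: [-0.4, -0.5, -1.3]
finger_gap: 0.015
```

```bash
python3 -c "
from h import *
to([.5335,-.4446,.11],-6.1)
T=tool();np.save('T25.npy',T);c=cap('wrist','w25.png')
print(proj(c,[[.4521,-.3205,.025],[.64,-.3406,.025],[.6163,-.5684,.025],[.4254,-.5489,.025]],T).round(0).tolist())"
```

```text
pos [ 0.5372 -0.4123  0.3594] zang -6.05 -> shift cm [ 3.24 24.94 -0.03] turn [-0.01  0.05  0.02] gap 0.015 F [-0.4 -0.5 -1.3] t 34.9
[[197.0, 89.0], [320.0, 89.0], [311.0, 224.0], [205.0, 224.0]]
```

View pics/w25.png

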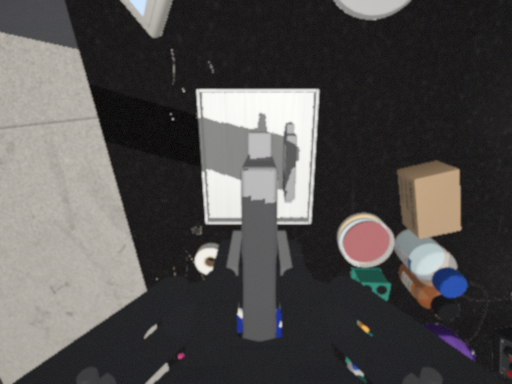

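Request:
apply_moves([
  [1.5,3,0,0,0,0,1],
  [3.2,7,0,0,0,0,1],
  [3.2,11,0,0,0,0,1],
  [3.2,15,0,0,0,0,1],
  [3.2,19,0,0,0,0,1],
  [3.2,22,0,0,0,0,1],
  [3.2,25,0,0,0,0,1],
  [3.2,26,0,0,0,0,1],
])

```text
clock: 35.63
position: [0.531, -0.4431, 0.094]
eef_rot: [-1.577, 0.004, -1.677]
ft_force: [-1.1, 0.0, -2.0]
finger_gap: 0.015
```

Request:
apply_moves([
  [0,1.5,0,0,0,0,1],
  [0,3,0,0,0,0,1],
  [0,4,0,0,0,0,1],
  [0,4.5,0,0,0,0,1],
  [0,4.8,0,0,0,0,1],
  [0,5,0,0,0,0,1],
  [0,5,0,0,0,0,1],
  [0,5,0,0,0,0,1],
])

```text
clock: 36.3
position: [0.5341, -0.4449, 0.05]
eef_rot: [-1.57, -0.001, -1.677]
ft_force: [-1.1, 0.7, -0.2]
finger_gap: 0.0152
```

```bash
python3 -c "
from h import *
to([.5335,-.4446,.045],-6.1)"
```

```text
pos [ 0.5341 -0.4449  0.05  ] zang -6.1 -> shift cm [-0.02  0.5  -0.07] turn [-0.06  0.    0.04] gap 0.0152 F [-1.1  0.7 -0.2] t 36.3
```

Request:
apply_moves([
  [0,0.2,0,0,0,0,1],
  [0,0.3,0,0,0,0,1],
  [0,0.4,0,0,0,0,1],
  [0,0.5,0,0,0,0,1],
  [0,0.6,0,0,0,0,1],
  [0,0.6,0,0,0,0,1],
  [0,0.6,0,0,0,0,1],
  [0,0.6,0,0,0,0,1],
])

```text
clock: 36.97
position: [0.5347, -0.447, 0.0464]
eef_rot: [-1.567, -0.004, -1.678]
ft_force: [-2.6, -2.0, 13.0]
finger_gap: 0.0148
```

Contact with the floor. Release and rise.

Request:
apply_moves([
  [0,-0.1,0,0,0,0,1],
  [0,-0.2,0,0,0,0,1],
  [0,-0.2,0,0,0,0,0.6],
  [0,-0.2,0,0,0,0,0.5],
  [0,-0.2,0,0,0,0,0.3],
  [0,-0.2,0,0,0,0,0.1],
  [0,-0.2,0,0,0,0,0.06],
  [0,-0.2,0,0,0,0,0.06],
])

```text
clock: 37.63
position: [0.5336, -0.4444, 0.0449]
eef_rot: [-1.571, 0.0, -1.677]
ft_force: [-0.3, -0.1, -0.7]
finger_gap: 0.0404
```

Request:
apply_moves([
  [0,-2,0,0,0,0,0.06],
  [0,-4,0,0,0,0,0.06],
  [0,-7,0,0,0,0,0.06],
  [0,-10,0,0,0,0,0.06],
  [0,-14,0,0,0,0,0.06],
  [0,-18,0,0,0,0,0.06],
  [0,-22,0,0,0,0,0.06],
  [0,-26,0,0,0,0,0.06],
])

```text
clock: 38.3
position: [0.5334, -0.4442, 0.3072]
eef_rot: [-1.571, 0.0, -1.677]
ft_force: [-0.4, 0.5, 0.2]
finger_gap: 0.0399
```

```bash
python3 -c "
from h import *
to([.55,-.1,.34],5)
T=tool();c=cap('wrist','w26.png')"
```

```text
pos [ 0.5334 -0.4442  0.3072] zang -6.07 -> shift cm [-34.4   -3.28  -1.99] turn [  0.   -11.07  -0.  ] gap 0.0399 F [-0.4  0.5  0.2] t 38.3
```

View pics/w26.png

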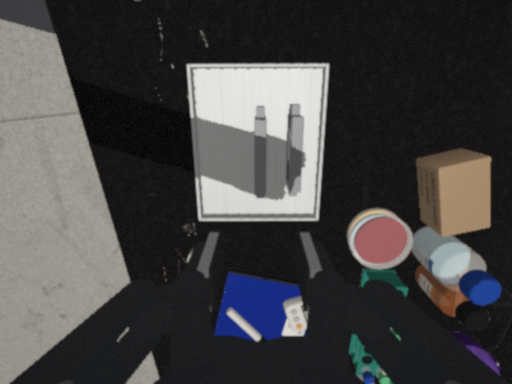

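Request:
apply_moves([
  [-4,-1,0,0,-1,0,0.06],
  [-8,-2,-0.3,0,-3,0,0.06],
  [-12,-3,-0.6,0,-5,0,0.06],
  [-16,-3.3,-1,0,-7,0,0.06],
  [-20,-3.3,-1.3,0,-9,0,0.06],
  [-24,-3.3,-1.6,0,-11,0,0.06],
  [-28,-3.3,-2,0,-11,0,0.06],
  [-32,-3.3,-2,0,-11,0,0.06],
])

```text
clock: 39.02
position: [0.5469, -0.1223, 0.3381]
eef_rot: [-1.571, -0.001, -1.485]
ft_force: [1.1, 0.5, -0.3]
finger_gap: 0.0404
```

```bash
python3 -c "
from h import *
todk(-.06,0,.15)"
```

```text
pos [ 0.5469 -0.1223  0.3381] zang 4.91 -> shift cm [-32.08  18.79  -9.99] turn [ 0.01 -0.09  0.04] gap 0.0404 F [ 1.1  0.5 -0.3] t 39.0
```

Request:
apply_moves([
  [-4,0,-0.5,0,0,0,0.06],
  [-8,0,-1,0,0,0,0.06],
  [-12,0,-2,0,0,0,0.06],
  [-16,0,-3,0,0,0,0.06],
  [-20,0,-4,0,0,0,0.06],
  [-24,0,-5,0,0,0,0.06],
  [-28,0.5,-6,0,0,0,0.06],
  [-31,1,-8,0,0,0,0.06],
])

```text
clock: 39.68
position: [0.4411, 0.1812, 0.3284]
eef_rot: [-1.569, 0.002, -1.483]
ft_force: [1.0, 1.5, 0.5]
finger_gap: 0.04
```

```bash
python3 -c "
from h import *
todk(-.06,0,.15)"
```

```text
pos [0.4411 0.1812 0.3284] zang 5.02 -> shift cm [-0.89 17.84 -2.08] turn [-0.11  0.02 -0.1 ] gap 0.04 F [1.  1.5 0.5] t 39.7
```

Request:
apply_moves([
  [-0.5,3,-1,0,0,0,0.06],
  [-0.8,6,-2,0,0,0,0.06],
  [-0.8,9,-2,0,0,0,0.06],
  [-0.8,12,-2,0,0,0,0.06],
  [-0.8,15,-2,0,0,0,0.06],
  [-0.8,17.8,-2,0,0,0,0.06],
  [-0.8,17.8,-2,0,0,0,0.06],
  [-0.8,17.8,-2,0,0,0,0.06],
])

```text
clock: 40.35
position: [0.4199, 0.1839, 0.1496]
eef_rot: [-1.574, -0.0, -1.484]
ft_force: [1.3, 0.8, -0.1]
finger_gap: 0.0398
```

```bash
python3 -c "
from h import *
where();todk(-.06,0,.053)
c=cap('wrist','w27.png')"
```

```text
dock mm [-60.4  -4.6 149.6] gap 39.8 F [ 1.3  0.8 -0.1] t 40.4
pos [0.4199 0.1839 0.1496] zang 4.96 -> shift cm [-0.46  9.66  0.07] turn [ 0.17 -0.04  0.01] gap 0.0398 F [ 1.3  0.8 -0.1] t 40.4
```

View pics/w27.png

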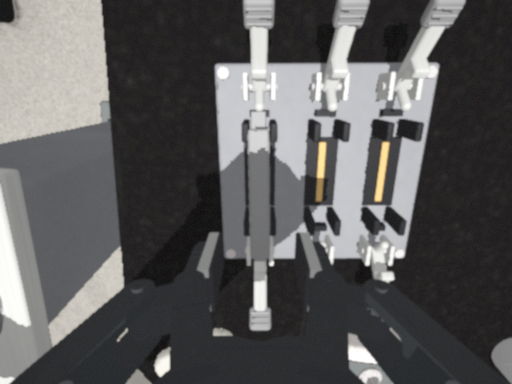

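Request:
apply_moves([
  [-0.4,3,0,0,0,0,0.06],
  [-0.4,6,0,0,0,0,0.06],
  [-0.4,8.5,0,0,0,0,0.06],
  [-0.4,9.6,0,0,0,0,0.06],
  [-0.4,9.6,0,0,0,0,1],
  [-0.4,9.6,0,0,0,0,1],
  [-0.4,9.6,0,0,0,0,1],
  [-0.4,9.6,0,0,0,0,1],
])

```text
clock: 41.07
position: [0.421, 0.1885, 0.0556]
eef_rot: [-1.569, 0.0, -1.485]
ft_force: [-2.8, 1.4, 1.3]
finger_gap: 0.0147
```

Request:
apply_moves([
  [0,0,0,0,0,0,1],
  [0,-1,0,0,0,0,1],
  [0,-2,0,0,0,0,1],
  [0,-4,0,0,0,0,1],
  [0,-6,0,0,0,0,1],
  [0,-8,0,0,0,0,1],
  [0,-9,0,0,0,0,1],
  [0,-9,0,0,0,0,1],
])

```text
clock: 41.73
position: [0.4224, 0.1888, 0.1469]
eef_rot: [-1.565, 0.001, -1.486]
ft_force: [0.9, 0.5, -2.6]
finger_gap: 0.0152
```

Run:
```python
from h import *
where();T=tool();c=cap('wrist','w28.png')
to(dk(.06,0,.36))
```

```text
dock mm [-57.6  -0.  146.9] gap 15.2 F [ 0.9  0.5 -2.6] t 41.7
pos [0.4216 0.1881 0.1454] zang 4.86 -> shift cm [ -0.1  -21.42  11.91] turn [0. 0. 0.] gap 0.0152 F [-0.4 -1.3 -2. ] t 41.8
```

View pics/w28.png

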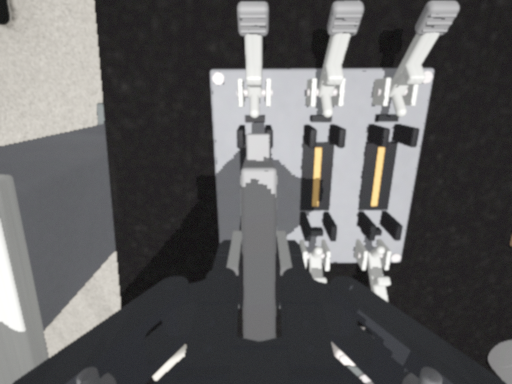

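Request:
apply_moves([
  [0,-3.5,0,0,0,0,1],
  [0,-7,0,0,0,0,1],
  [0,-10.5,0.5,0,0,0,1],
  [0,-14,2,0,0,0,1],
  [0,-17,4,0,0,0,1],
  [0,-20,6,0,0,0,1],
  [0,-21.5,9,0,0,0,1],
  [0,-21.5,12,0,0,0,1],
])

```text
clock: 42.45
position: [0.5425, 0.1988, 0.3623]
eef_rot: [-1.565, 0.0, -1.486]
ft_force: [0.3, 1.0, -0.9]
finger_gap: 0.0155
```

Request:
apply_moves([
  [3,0,0,0,1,0,1],
  [7,0,0,0,3,0,1],
  [11,0,-0.5,0,5,0,1],
  [15,0,-1,0,6,0,1],
  [19,0,-1,0,7,0,1],
  [23,0,-1.2,0,9,0,1],
  [27,0,-1.4,0,10,0,1],
  [31,0,-1.6,0,11,0,1],
])

```text
clock: 43.12
position: [0.5499, -0.1143, 0.3576]
eef_rot: [-1.573, -0.0, -1.678]
ft_force: [0.4, -0.2, -0.9]
finger_gap: 0.015
```

Run:
```python
from h import *
to([.49,-.41,.36],-6.1)
```

```text
pos [ 0.5499 -0.1143  0.3576] zang -6.17 -> shift cm [30.04 -0.22 -2.78] turn [ 0.12 -0.07  0.03] gap 0.015 F [ 0.4 -0.2 -0.9] t 43.1
```

Request:
apply_moves([
  [4,0,-0.3,0,0,0,1],
  [8,0,-0.6,0,0,0,1],
  [12,0,-1,0,0,0,1],
  [16,0,-1.5,0,0,0,1],
  [20,0,-2,0,0,0,1],
  [24,0,-2.4,0,0,0,1],
  [27,0,-2.8,0,0,0,1],
  [30,0,-2.8,0,0,0,1],
])

```text
clock: 43.78
position: [0.4889, -0.4099, 0.3571]
eef_rot: [-1.574, 0.0, -1.68]
ft_force: [1.1, -0.3, -1.9]
finger_gap: 0.0152
```

Request:
apply_moves([
  [0,0,0,0,0,0,1],
  [0,0,0,0,0,0,1],
  [0,0,0,0,0,0,1],
  [0,0,0,0,0,0,1],
  [0,0,0,0,0,0,1],
  [0,0,0,0,0,0,1],
  [0,0,0,0,0,0,1],
  [0,0,0,0,0,0,1],
])

```text
clock: 44.45
position: [0.4912, -0.4069, 0.3593]
eef_rot: [-1.571, -0.0, -1.676]
ft_force: [0.5, -0.3, -3.1]
finger_gap: 0.0154
```

```bash
python3 -c "
from h import *
to([.4838,-.4393,.11],-6.1)
T=tool();np.save('T29.npy',T);c=cap('wrist','w29.png')
print(proj(c,[[.4521,-.3205,.025],[.64,-.3406,.025],[.6163,-.5684,.025],[.4254,-.5489,.025]],T).round(0).tolist())"
```

```text
pos [ 0.4912 -0.4069  0.3593] zang -6.05 -> shift cm [ 3.3  24.93 -0.39] turn [-0.01  0.05  0.02] gap 0.0154 F [ 0.5 -0.3 -3.1] t 44.5
[[227.0, 90.0], [350.0, 90.0], [337.0, 224.0], [231.0, 224.0]]
```

View pics/w29.png

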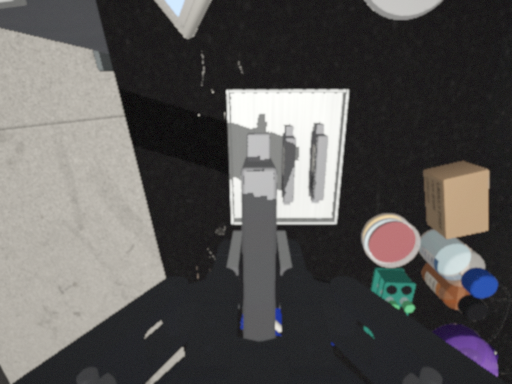

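Tray unmoved (corners match the prediction); descend.

Request:
apply_moves([
  [1.5,3,-0.4,0,0,0,1],
  [3.3,7,-0.4,0,0,0,1],
  [3.3,11,-0.4,0,0,0,1],
  [3.3,15,-0.4,0,0,0,1],
  [3.3,19,-0.4,0,0,0,1],
  [3.3,22,-0.4,0,0,0,1],
  [3.3,25,-0.4,0,0,0,1],
  [3.3,26,-0.4,0,0,0,1],
])

```text
clock: 45.17
position: [0.481, -0.4381, 0.0943]
eef_rot: [-1.577, 0.004, -1.677]
ft_force: [-0.8, 1.1, -1.4]
finger_gap: 0.0151
```

Request:
apply_moves([
  [0,1.5,0,0,0,0,1],
  [0,3,0,0,0,0,1],
  [0,4,0,0,0,0,1],
  [0,4.5,0,0,0,0,1],
  [0,4.8,0,0,0,0,1],
  [0,5,0,0,0,0,1],
  [0,5,0,0,0,0,1],
  [0,5,0,0,0,0,1],
])

```text
clock: 45.83
position: [0.484, -0.4406, 0.0509]
eef_rot: [-1.57, -0.002, -1.677]
ft_force: [-2.1, -0.6, 3.7]
finger_gap: 0.0151
```

```bash
python3 -c "
from h import *
to([.4838,-.4393,.045],-6.1)
c=cap('wrist','w30.png')"
```

```text
pos [ 0.484  -0.4406  0.0509] zang -6.1 -> shift cm [-0.12  0.59 -0.04] turn [-0.07 -0.    0.1 ] gap 0.0151 F [-2.1 -0.6  3.7] t 45.8
```

View pics/w30.png

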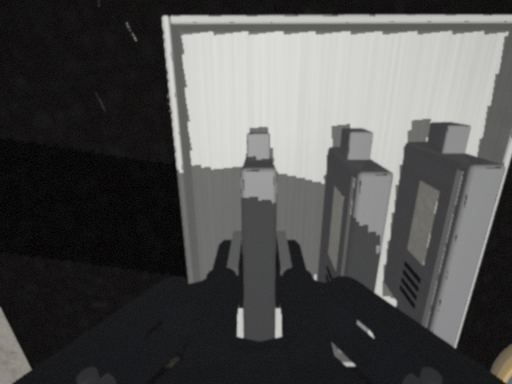

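Request:
apply_moves([
  [0,0.2,0,0,0,0,1],
  [0,0.4,0,0,0,0,1],
  [0,0.5,0,0,0,0,1],
  [0,0.5,0,0,0,0,1],
  [0,0.5,0,0,0,0,1],
  [0,0.4,0,0,0,0,1],
  [0,0.2,0,0,0,0,1],
  [0,0.2,0,0,0,0,1],
])

```text
clock: 46.55
position: [0.4841, -0.4398, 0.0479]
eef_rot: [-1.569, -0.001, -1.677]
ft_force: [0.2, 0.5, -2.7]
finger_gap: 0.015
```

Request:
apply_moves([
  [0,0,0,0,0,0,0.6],
  [0,0,0,0,0,0,0.5],
  [0,0,0,0,0,0,0.4],
  [0,0,0,0,0,0,0.3],
  [0,0,0,0,0,0,0.2],
  [0,0,0,0,0,0,0.1],
  [0,0,0,0,0,0,0.06],
  [0,0,0,0,0,0,0.06],
])

```text
clock: 47.22
position: [0.4836, -0.4396, 0.0471]
eef_rot: [-1.571, 0.0, -1.677]
ft_force: [0.3, 0.1, -0.1]
finger_gap: 0.0402
```

Request:
apply_moves([
  [0,-2,0,0,0,0,0.06],
  [0,-4,0,0,0,0,0.06],
  [0,-7,0,0,0,0,0.06],
  [0,-10,0,0,0,0,0.06],
  [0,-14,0,0,0,0,0.06],
  [0,-18,0,0,0,0,0.06],
  [0,-22,0,0,0,0,0.06],
  [0,-26,0,0,0,0,0.06],
])

```text
clock: 47.88
position: [0.4832, -0.4393, 0.3092]
eef_rot: [-1.571, -0.0, -1.677]
ft_force: [0.4, -0.5, -0.8]
finger_gap: 0.0399
```

```bash
python3 -c "
from h import *
to([.55,-.1,.34],5)
T=tool();c=cap('wrist','w31.png');c=cap('side','s31.png');im=cv2.imread('pics/s31.png');cv2.imwrite('pics/s31z.png',cv2.resize(im[200:340,180:330],None,fx=4,fy=4))"
```

```text
pos [ 0.4832 -0.4393  0.3092] zang -6.08 -> shift cm [-34.45  -3.08   3.05] turn [ -0.   -11.08   0.  ] gap 0.0399 F [ 0.4 -0.5 -0.8] t 47.9
```

View pics/w31.png

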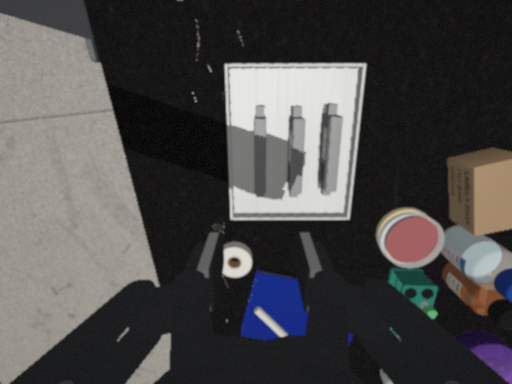

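View pics/s31z.png

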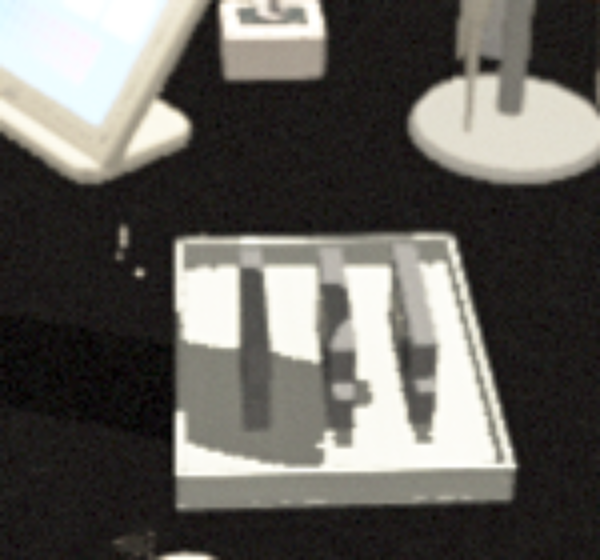

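Run:
```python
from h import *
c=cap('wrist')
a=np.radians(3.65); z=np.array([np.cos(a),np.sin(a),0]); y=np.array([0,0,-1.]); T=np.eye(4);T[:3,:3]=np.c_[np.cross(y,z),y,z];T[:3,3]=[.4801,-.0099,.3698]
for p in [(137,150),(158,133),(265,287),(240,278)]:
    print(p,onplane(c,[p],.19,T)[0].round(3),onplane(c,[p],.15,T)[0].round(3),onplane(c,[p],.03,T)[0].round(3))
print('foot',onplane(c,[(200,140),(253,205),(190,150)],.02,T).round(3))
c=cap('top')
im=cv2.cvtColor(c['pixels'],cv2.COLOR_RGB2BGR);cv2.imwrite('pics/t31.png',cv2.resize(im[185:305,165:365],None,fx=4,fy=4,interpolation=cv2.INTER_CUBIC))
for p in [(261,265),(333,224)]: print(onplane(c,[p],.19).round(3),onplane(c,[p],.1).round(3))
```

```text
(137, 150) [0.345 0.001 0.19 ] [ 0.328 -0.008  0.15 ] [ 0.278 -0.036  0.03 ]
(158, 133) [0.369 0.021 0.19 ] [0.356 0.014 0.15 ] [ 0.315 -0.005  0.03 ]
(265, 287) [ 0.499 -0.172  0.19 ] [ 0.502 -0.203  0.15 ] [ 0.511 -0.297  0.03 ]
(240, 278) [ 0.466 -0.16   0.19 ] [ 0.464 -0.189  0.15 ] [ 0.461 -0.279  0.03 ]
foot [[ 0.381 -0.014  0.02 ]
 [ 0.477 -0.127  0.02 ]
 [ 0.364 -0.033  0.02 ]]
[[0.368 0.018 0.19 ]] [[0.374 0.017 0.1  ]]
[[ 0.494 -0.19   0.19 ]] [[ 0.509 -0.204  0.1  ]]
```

View pics/t31.png

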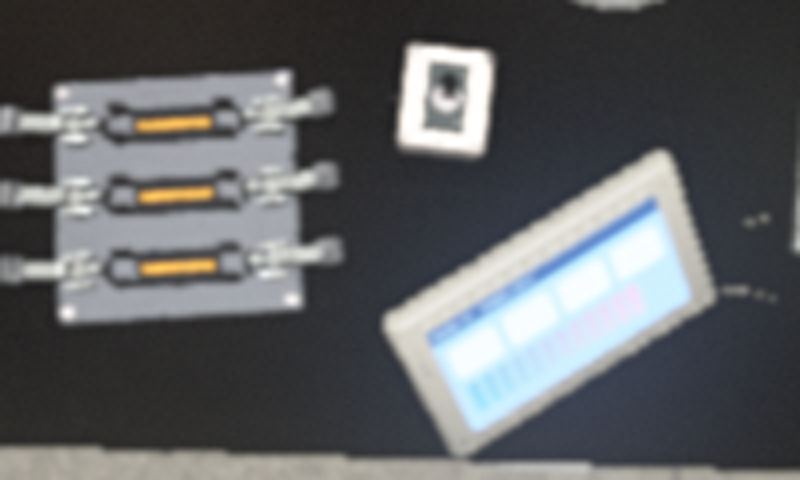

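Request:
apply_moves([
  [-4,-1,0.5,0,-1,0,1],
  [-8,-2,1,0,-3,0,1],
  [-12,-3,1.5,0,-5,0,1],
  [-16,-3,2,0,-7,0,1],
  [-20,-3,2.5,0,-9,0,1],
  [-24,-3,3,0,-11,0,1],
  [-28,-3,3,0,-11,0,1],
  [-32,-3,3,0,-11,0,1],
])

```text
clock: 48.75
position: [0.5463, -0.1228, 0.3351]
eef_rot: [-1.574, 0.001, -1.485]
ft_force: [1.2, 0.0, 0.4]
finger_gap: 0.0001
```

```bash
python3 -c "
from h import *
todk(.06,-.15,.16)"
```

```text
pos [ 0.5463 -0.1228  0.3351] zang 4.92 -> shift cm [-17.11  17.52   2.15] turn [ 0.18 -0.08 -0.06] gap 0.0001 F [1.2 0.  0.4] t 48.8
```

Request:
apply_moves([
  [-4,0,0.5,0,0,0,1],
  [-8,0,1,0,0,0,1],
  [-12,1,2,0,0,0,1],
  [-15,4,2,0,0,0,1],
  [-17,7,2,0,0,0,1],
  [-17,11,2,0,0,0,1],
  [-17,14,2,0,0,0,1],
  [-17,17,2,0,0,0,1],
])

```text
clock: 49.42
position: [0.5506, 0.0467, 0.1635]
eef_rot: [-1.575, 0.0, -1.483]
ft_force: [1.4, -0.4, 0.3]
finger_gap: 0.0004
```

Request:
apply_moves([
  [0,0,0,0,0,0,1],
  [0,0,0,0,0,0,1],
  [0,0,0,0,0,0,1],
  [0,0,0,0,0,0,1],
  [0,0,0,0,0,0,1],
  [0,0,0,0,0,0,1],
  [0,0,0,0,0,0,1],
  [0,0,0,0,0,0,1],
])

```text
clock: 50.08
position: [0.553, 0.0464, 0.1677]
eef_rot: [-1.57, -0.0, -1.485]
ft_force: [-0.3, -0.3, -0.6]
finger_gap: 0.0002
```

```bash
python3 -c "
from h import *
where();todk(.06,-.15,.066);c=cap('wrist','w32.png')"
```

```text
dock mm [  60.1 -153.3  167.7] gap 0.2 F [-0.3 -0.3 -0.6] t 50.1
pos [0.553  0.0464 0.1677] zang 4.9 -> shift cm [-0.33 10.17 -0.02] turn [-0.06 -0.1   0.02] gap 0.0002 F [-0.3 -0.3 -0.6] t 50.1
```

View pics/w32.png

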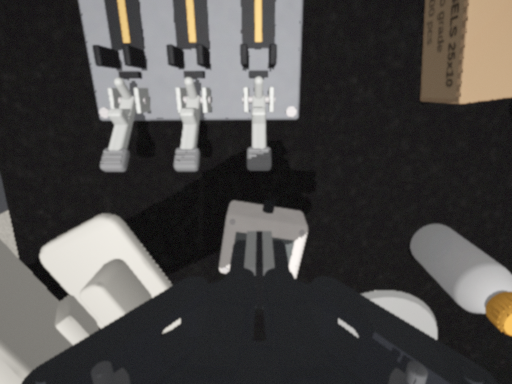

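Request:
apply_moves([
  [0,3,0,0,0,0,1],
  [0,6,0,0,0,0,1],
  [0,9,0,0,0,0,1],
  [0,10.1,0,0,0,0,1],
  [0,10.1,0,0,0,0,1],
  [-1.5,10.1,0,0,0,0,1],
  [-3,10.1,0,0,0,0,1],
  [-4,10.1,0,0,0,0,1],
])

```text
clock: 50.8
position: [0.5506, 0.0874, 0.0681]
eef_rot: [-1.568, 0.0, -1.485]
ft_force: [-0.1, -2.5, 1.1]
finger_gap: -0.0
```

Request:
apply_moves([
  [-0.5,0,0,0,0,0,1],
  [-1,0,0,0,0,0,1],
  [-1.5,0,0,0,0,0,1],
  [-1.7,0,0,0,0,0,1],
  [-1.8,0,0,0,0,0,1],
  [-1.9,0,0,0,0,0,1],
  [-2,0,0,0,0,0,1],
  [-2,0,0,0,0,0,1],
])

```text
clock: 51.47
position: [0.5489, 0.1053, 0.0679]
eef_rot: [-1.568, -0.002, -1.486]
ft_force: [-2.4, -4.2, 12.1]
finger_gap: -0.0007
```

```bash
python3 -c "
from h import *
where();c=cap('wrist','w33.png')"
```

```text
dock mm [ 61.2 -94.2  67.9] gap -0.7 F [-2.4 -4.2 12.1] t 51.5
```

View pics/w33.png

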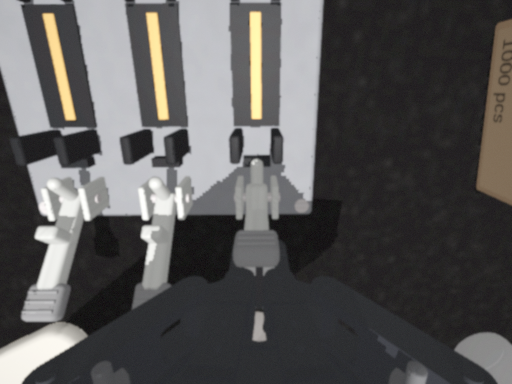

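```bash
cat >> h.py <<'E'
def lev(c,T,x,s,th):
    P=[dk(x+w,s*(.08+r*np.sin(th)+t*np.cos(th)),.022+r*np.cos(th)-t*np.sin(th)) for r,t in((.053,-.005),(.073,-.005),(.073,.005)) for w in(-.01,.01)]
    return proj(c,P,T).round(1).tolist()
E
python3 - <<'E'
from h import *
T=tool();c=cap('wrist')
for th in(0,.1,.2): print(th,lev(c,T,.06,-1,th))
im=cv2.imread('pics/w33.png');cv2.imwrite('pics/w33z.png',cv2.resize(im[150:290,200:310],None,fx=4.2,fy=4.2))
E
```

```text
0 [[234.9, 227.1], [276.2, 226.9], [231.3, 249.0], [279.1, 248.8], [232.1, 269.4], [278.7, 269.2]]
0.1 [[235.2, 237.1], [276.1, 236.9], [231.9, 264.2], [278.8, 264.0], [232.8, 282.3], [278.2, 282.0]]
0.2 [[235.6, 246.3], [275.9, 246.1], [232.5, 277.7], [278.4, 277.5], [233.7, 293.2], [277.7, 293.0]]
```

View pics/w33z.png

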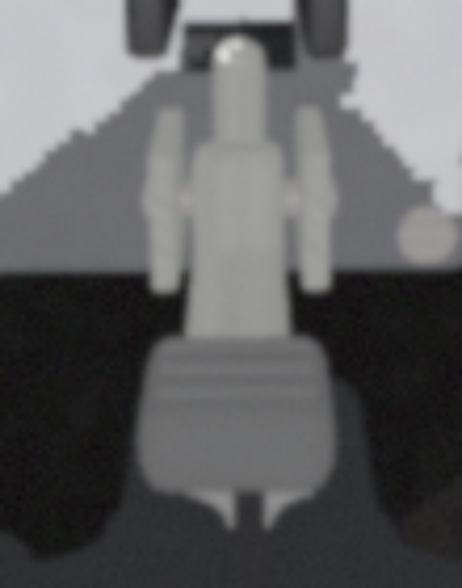

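Request:
apply_moves([
  [2,0,0,0,0,0,1],
  [4,0,0,0,0,0,1],
  [6,0,0,0,0,0,1],
  [6,0,0,0,0,0,1],
  [6,0,-2,0,0,0,1],
  [6,0,-4,0,0,0,1],
  [6,0,-6.1,0,0,0,1],
  [6,0,-6.1,0,0,0,1],
])

```text
clock: 52.23
position: [0.4875, 0.0407, 0.0657]
eef_rot: [-1.575, -0.001, -1.484]
ft_force: [-0.7, -0.6, -1.1]
finger_gap: 0.0001
```

Request:
apply_moves([
  [0,0,0,0,0,0,1],
  [-1.5,0,0,0,0,0,1],
  [-3,0,0,0,0,0,1],
  [-4.5,0,0,0,0,0,1],
  [-5.2,0,0,0,0,0,1],
  [-5.7,0,0,0,0,0,1],
  [-6,0,0,0,0,0,1],
  [-6,0,0,0,0,0,1],
])

```text
clock: 52.9
position: [0.4891, 0.0999, 0.0677]
eef_rot: [-1.568, -0.003, -1.486]
ft_force: [-2.0, -7.3, 16.2]
finger_gap: -0.0
```

```bash
python3 -c "
from h import *
where();T=tool();c=cap('wrist','w34.png')
for th in(0,.1,.2): print(th,lev(c,T,.0,-1,th))"
```

```text
dock mm [  1.2 -94.4  67.7] gap -0.0 F [-2.  -7.3 16.2] t 52.9
0 [[235.0, 227.0], [276.4, 226.8], [231.4, 249.0], [279.3, 248.7], [232.2, 269.3], [278.8, 269.1]]
0.1 [[235.3, 237.0], [276.2, 236.8], [232.0, 264.2], [279.0, 263.9], [232.9, 282.2], [278.4, 282.0]]
0.2 [[235.7, 246.2], [276.0, 246.0], [232.7, 277.7], [278.6, 277.5], [233.8, 293.1], [277.9, 292.9]]
```

View pics/w34.png

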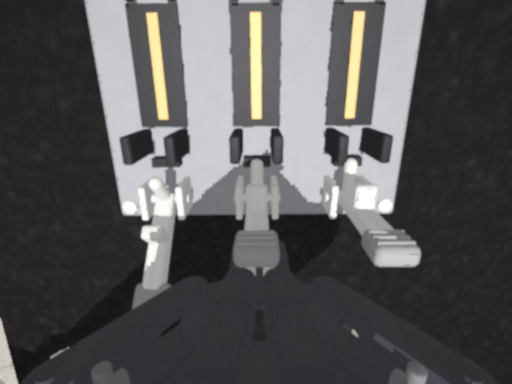

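Lever 2 right upright too. Next, slot −60.

Request:
apply_moves([
  [2,0,0,0,0,0,1],
  [4,0,0,0,0,0,1],
  [5.8,0,0,0,0,0,1],
  [5.8,0,0,0,0,0,1],
  [5.8,0,-2,0,0,0,1],
  [5.8,0,-4,0,0,0,1],
  [5.8,0,-6.1,0,0,0,1],
  [5.8,0,-6.1,0,0,0,1],
])

```text
clock: 53.62
position: [0.4273, 0.0379, 0.0657]
eef_rot: [-1.574, -0.001, -1.484]
ft_force: [-0.8, -0.9, 0.2]
finger_gap: -0.0002
```

Request:
apply_moves([
  [0,0,0,0,0,0,1],
  [-1.5,0,0,0,0,0,1],
  [-3,0,0,0,0,0,1],
  [-4.5,0,0,0,0,0,1],
  [-5.2,0,0,0,0,0,1],
  [-5.6,0,0,0,0,0,1],
  [-5.8,0,0,0,0,0,1],
  [-5.8,0,0,0,0,0,1],
])

```text
clock: 54.28
position: [0.4288, 0.0945, 0.0677]
eef_rot: [-1.568, -0.004, -1.487]
ft_force: [-1.8, -10.5, 19.8]
finger_gap: -0.0003
```

```bash
python3 -c "
from h import *
where();T=tool();c=cap('wrist','w35.png')
for th in(0,.1,.2): print(th,lev(c,T,-.06,-1,th))"
```

```text
dock mm [-59.3 -94.5  67.7] gap -0.3 F [ -1.8 -10.5  19.8] t 54.3
0 [[236.0, 226.8], [277.4, 226.6], [232.5, 248.9], [280.5, 248.6], [233.3, 269.3], [280.0, 269.0]]
0.1 [[236.3, 236.9], [277.2, 236.7], [233.1, 264.1], [280.1, 263.8], [234.0, 282.1], [279.5, 281.9]]
0.2 [[236.7, 246.1], [277.0, 245.9], [233.7, 277.6], [279.7, 277.4], [234.8, 293.1], [278.9, 292.8]]
```

View pics/w35.png

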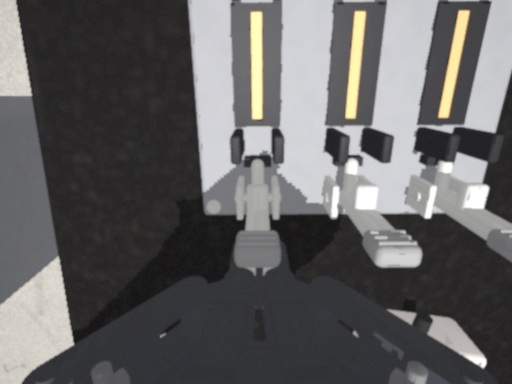

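Request:
apply_moves([
  [0.8,0,0,0,0,0,1],
  [0.8,-3,0,0,0,0,1],
  [0.8,-7,0,0,0,0,1],
  [-2,-9,0,0,0,0,1],
  [-6,-9,0,0,0,0,1],
  [-10,-9,0,0,0,0,1],
  [-14,-9,0,0,0,0,1],
  [-18,-9,0,0,0,0,1],
])

```text
clock: 55.0
position: [0.4116, 0.2781, 0.157]
eef_rot: [-1.569, 0.002, -1.486]
ft_force: [0.6, 0.1, -0.8]
finger_gap: 0.0001
```

Request:
apply_moves([
  [-4,0,0,0,0,0,1],
  [-7.2,0,0,0,0,0,1],
  [-7.2,0,0,0,0,0,1],
  [-7.2,0,0,0,0,0,1],
  [-7.2,0,0,0,0,0,1],
  [-7.2,0,0,0,0,0,1],
  [-7.2,0,0,0,0,0,1],
  [-7.2,0,0,0,0,0,1],
])

```text
clock: 55.67
position: [0.4051, 0.3457, 0.1562]
eef_rot: [-1.571, -0.001, -1.487]
ft_force: [1.2, -0.0, -1.2]
finger_gap: -0.0002
```

```bash
python3 -c "
from h import *
where();todk(-.06,.153,.066);T=tool();c=cap('wrist','w36.png')"
```

```text
dock mm [-61.1 157.8 156.2] gap -0.2 F [ 1.2 -0.  -1.2] t 55.7
pos [0.4051 0.3457 0.1562] zang 4.79 -> shift cm [0.47 9.02 0.11] turn [-0.02 -0.21  0.03] gap -0.0002 F [ 1.2 -0.  -1.2] t 55.7
```

View pics/w36.png

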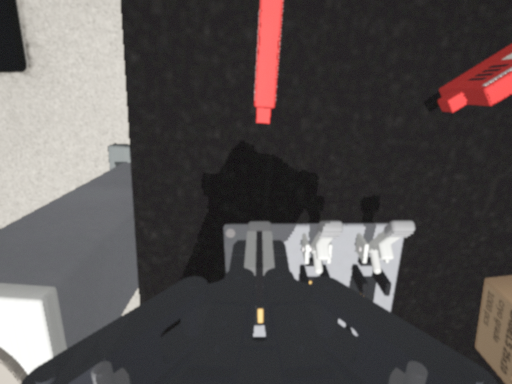

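```bash
python3 -c "
from h import *
T=tool();c=cap('wrist')
for z in (0,.05): print(onplane(c,[(263,122),(436,103)],z,T).round(3))
print(dk(-.06,.17,0),dk(.06,.17,0))"
```

```text
[[0.405 0.398 0.   ]
 [0.571 0.43  0.   ]]
[[0.404 0.403 0.05 ]
 [0.541 0.429 0.05 ]]
[np.float64(0.4051118418473934), np.float64(0.3579237541107373), 0] [np.float64(0.5246552056184028), np.float64(0.3683824432404562), 0]
```

Request:
apply_moves([
  [0.3,3,0.1,0,0,0,1],
  [0.3,6,0.1,0,0,0,1],
  [0.3,9,0.1,0,0,0,1],
  [0.3,9,0.1,0,0,0,1],
  [0.3,9,0.1,0,0,0,1],
  [1.5,9,0.1,0,0,0,1],
  [3,9,0.1,0,0,0,1],
  [4,9,0.1,0,0,0,1],
])

```text
clock: 56.43
position: [0.4102, 0.3074, 0.0685]
eef_rot: [-1.567, 0.002, -1.485]
ft_force: [0.0, 1.4, 0.3]
finger_gap: 0.0001
```

Request:
apply_moves([
  [0.5,0,0,0,0,0,1],
  [1.2,0,0,0,0,0,1],
  [1.8,0,0,0,0,0,1],
  [2.1,0,0,0,0,0,1],
  [2.2,0,0,0,0,0,1],
  [2.3,0,0,0,0,0,1],
  [2.3,0,0,0,0,0,1],
  [2.3,0,0,0,0,0,1],
])

```text
clock: 57.1
position: [0.4119, 0.2854, 0.0678]
eef_rot: [-1.568, 0.002, -1.485]
ft_force: [-0.2, 1.5, 10.6]
finger_gap: -0.0
```

```bash
python3 -c "
from h import *
where();T=tool();c=cap('wrist','w37.png')"
```

```text
dock mm [-59.5  97.1  67.8] gap -0.0 F [-0.2  1.5 10.6] t 57.1
```

View pics/w37.png

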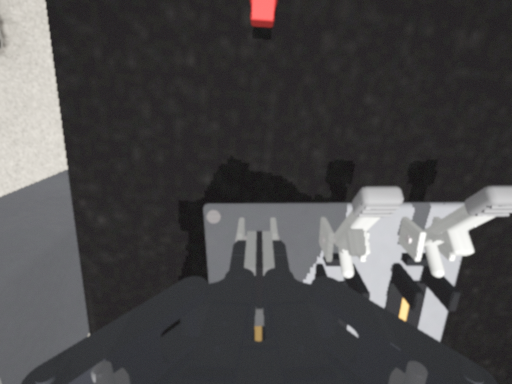

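Request:
apply_moves([
  [0.1,0,0,0,0,0,1],
  [0.2,0,0,0,0,0,1],
  [0.3,0,0,0,0,0,1],
  [0.4,0,0,0,0,0,1],
  [0.5,0,0,0,0,0,1],
  [0.5,0,0,0,0,0,1],
  [0.5,0,0,0,0,0,1],
  [0.5,0,0,0,0,0,1],
])

```text
clock: 57.82
position: [0.4119, 0.2849, 0.0681]
eef_rot: [-1.567, 0.01, -1.482]
ft_force: [-0.7, 13.0, 1.2]
finger_gap: 0.0001
```

```bash
python3 -c "
from h import *
where()"
```

```text
dock mm [-59.6  96.7  68.1] gap 0.1 F [-0.7 13.   1.2] t 57.8
```

Request:
apply_moves([
  [-2,0,0,0,0,0,1],
  [-4,0,0,0,0,0,1],
  [-6.2,0,0,0,0,0,1],
  [-6.2,0,0,0,0,0,1],
  [-6.2,0,2,0,0,0,1],
  [-6.2,0,4,0,0,0,1],
  [-6.2,0,6,0,0,0,1],
  [-6.2,0,6,0,0,0,1],
])

```text
clock: 58.48
position: [0.4702, 0.3446, 0.0662]
eef_rot: [-1.568, -0.0, -1.49]
ft_force: [1.0, 0.4, -0.4]
finger_gap: 0.0001
```

Request:
apply_moves([
  [0,0,0,0,0,0,1],
  [1.5,0,0,0,0,0,1],
  [3,0,0,0,0,0,1],
  [4.5,0,0,0,0,0,1],
  [5.2,0,0,0,0,0,1],
  [5.7,0,0,0,0,0,1],
  [6,0,0,0,0,0,1],
  [6,0,0,0,0,0,1],
])

```text
clock: 59.15
position: [0.4701, 0.2904, 0.0681]
eef_rot: [-1.568, 0.007, -1.482]
ft_force: [-1.0, 8.4, 4.3]
finger_gap: -0.0001
```

```bash
python3 -c "
from h import *
where();T=tool();c=cap('wrist','w38.png')"
```

```text
dock mm [-1.1 97.1 68.1] gap -0.1 F [-1.   8.4  4.3] t 59.1
```

View pics/w38.png

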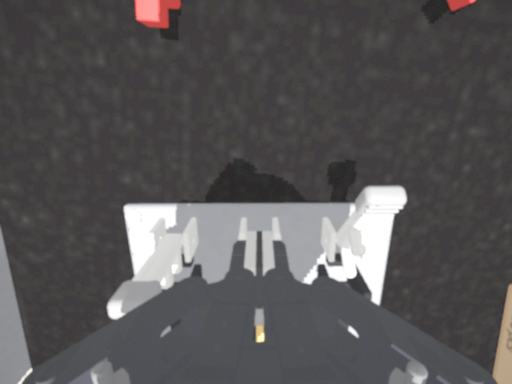

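Request:
apply_moves([
  [-2,0,0,0,0,0,1],
  [-4,0,0,0,0,0,1],
  [-6,0,0,0,0,0,1],
  [-6,0,0,0,0,0,1],
  [-6,0,2,0,0,0,1],
  [-6,0,4,0,0,0,1],
  [-6,0,6,0,0,0,1],
  [-6,0,6,0,0,0,1],
])

```text
clock: 59.87
position: [0.5289, 0.3495, 0.0661]
eef_rot: [-1.569, -0.001, -1.489]
ft_force: [0.9, -0.8, 0.4]
finger_gap: -0.0002
```

Request:
apply_moves([
  [0,0,0,0,0,0,1],
  [1.5,0,0,0,0,0,1],
  [3,0,0,0,0,0,1],
  [4.5,0,0,0,0,0,1],
  [5.2,0,0,0,0,0,1],
  [5.7,0,0,0,0,0,1],
  [6,0,0,0,0,0,1],
  [6,0,0,0,0,0,1],
])

```text
clock: 60.53
position: [0.5294, 0.2958, 0.0681]
eef_rot: [-1.568, 0.008, -1.482]
ft_force: [1.5, 9.2, 3.3]
finger_gap: 0.0001
```

Request:
apply_moves([
  [-1,0,0,0,0,0,1],
  [-1,-3,0,0,0,0,1],
  [-1,-7,0,0,0,0,1],
  [0,-11,0,0,0,0,1],
  [2,-15,-1,0,0,0,1],
  [4,-19,-3,0,0,0,1],
  [7,-21,-5,0,0,0,1],
  [9,-23,-6,0,0,0,1],
])

```text
clock: 61.2
position: [0.4752, 0.1962, 0.2965]
eef_rot: [-1.572, -0.002, -1.482]
ft_force: [0.4, -0.3, -0.1]
finger_gap: -0.0
```

Request:
apply_moves([
  [0,0,0,0,0,0,1],
  [0,0,0,0,0,0,1],
  [0,0,0,0,0,0,1],
  [0,0,0,0,0,0,1],
  [0,0,0,0,0,0,1],
  [0,0,0,0,0,0,1],
  [0,0,0,0,0,0,1],
  [0,0,0,0,0,0,1],
])

```text
clock: 61.87
position: [0.4784, 0.1972, 0.2956]
eef_rot: [-1.572, 0.0, -1.484]
ft_force: [0.1, 0.6, 0.2]
finger_gap: -0.0001
```

Run:
```python
from h import *
where();T=tool();c=cap('wrist','w39.png')
im=cv2.imread('pics/w39.png');cv2.imwrite('pics/w39z.png',cv2.resize(im[20:300,130:390],None,fx=2.14,fy=2.14))
for x in(-.06,0,.06):
  for s in(1,-1):
    for th in(0,.1):
      q=np.array(lev(c,T,x,s,th)); print(x,s,th,((q[2:].mean(0)-[130,20])*2.14).round(0))
```

```text
dock mm [ -1.    3.5 295.6] gap -0.1 F [0.1 0.6 0.2] t 61.9
-0.06 1 0 [161. 161.]
-0.06 1 0.1 [161. 146.]
-0.06 -1 0 [178. 439.]
-0.06 -1 0.1 [179. 450.]
0 1 0 [277. 160.]
0 1 0.1 [277. 146.]
0 -1 0 [277. 439.]
0 -1 0.1 [277. 450.]
0.06 1 0 [393. 160.]
0.06 1 0.1 [394. 145.]
0.06 -1 0 [377. 439.]
0.06 -1 0.1 [376. 450.]
```

View pics/w39z.png

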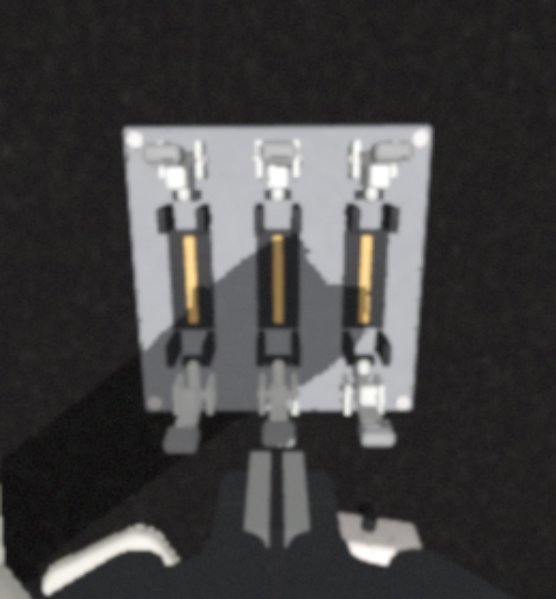

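Run:
```python
from h import *
c=cap('side','s40.png');im=cv2.imread('pics/s40.png');a=cv2.resize(im[140:340,170:330],None,fx=3.5,fy=3)
cv2.imwrite('pics/s40z.png',cv2.resize(im[140:330,165:335],None,fx=3.1,fy=3.1,interpolation=cv2.INTER_CUBIC))
c=cap('top','t40.png')
```

```text
(no output)
```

View pics/s40z.png

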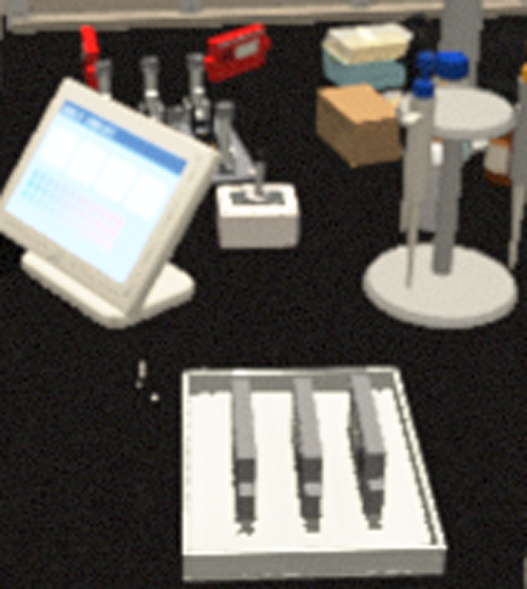

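View pics/t40.png

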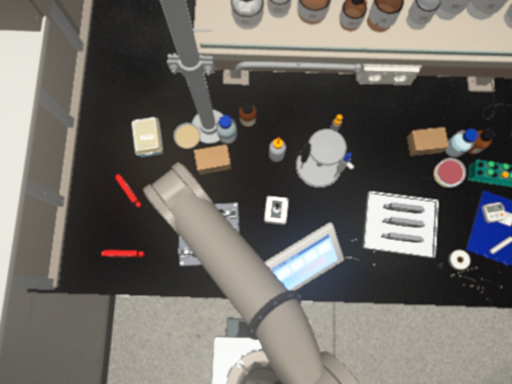

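Everything is in place: the toggle stands upright, all levers are folded, the three modules stand in the tray, and the bottle and box are where they were. Handing in.

```bash
python3 -c "
from station import ctrl
print(ctrl.close_job())"
```

```text
the job is handed in; nothing more can be done
None
```

The job is done and handed in at about 62 s on the robot's clock; no verdict is reported.

**What I did**
- **Toggle:** I closed the jaws on it to bring it to the centre off position and let go.
- **Modules:** All three slots were fitted. I swung all six levers outward to their stops, then stood each module on its long edge in the tray. The tray was knocked aside early in the run, so I measured it again before placing.
- **Levers:** I folded all six back upright.

**Last checks**
- The toggle still stands upright in the final side view.
- All six lever tips are within about 0.04 rad of upright.
- The three modules stand inside the tray walls.
- The wash bottle, the cardboard box and the red look-alikes look unmoved in the top view.
- The highest contact force I read was about 22 N, while folding a lever.

**What disagreed**
- **Module 3 (the +60 mm slot):** it touched the tray floor about 9 mm earlier than I had worked out. I took this for a 7° tilt and turned the tool to level it. Later pictures suggested it simply sat lower in the dock than assumed; it stood upright after release.
- **Right-hand levers:** the pictures could not show how far out they had swung, so I relied on the force against the stop (about 9 N).

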